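Load, close and tag the lamp test fixture

ROBOT

A 6-joint arm with a two-finger parallel gripper is mounted at the origin on the work surface. World frame = base frame: x ahead of the robot, y to its left, z up, the work surface at z = 0. Lengths are in mm, angles in degrees, forces in N, time in s.
With the tool pointing down it reaches from about 300 to 850 mm from the base axis. Payload 4.2 kg.
Tool frame: the origin (TCP) lies at the very end of the fingers, on their centre line; the grasp point (between the pads) lies 19 mm behind it; x points along the fingers, y is the direction in which the jaws open and shut, and the axes are right-handed (so a half turn about x gives the same grasp; the last joint's range is limited). The gripper opens to 91 mm and grips with 3 to 60 N. Pads are 32 mm wide; open, the fingers measure 118 mm over their backs; the gripper's body (76 mm by 178 mm) begins 60 mm behind the grasp point.
Start: joints at [-71.047, 18.312, 89.639, -0, 72.044, -1.146], TCP at [197.602, -539.997, 213.976] pointing down, gripper open.
Joint ranges: [-177.97, 177.97], [-48.28, 115.42], [12.27, 149.76], [-77.06, 257.06], [2.81, 150.46], [-146.56, 146.56]. Speed limits (degrees/s): [147.25, 147.25, 180, 180, 180, 180].

INTERFACE

Orientations are given as [roll, pitch, yaw] about the fixed x, y, z axes, in that order (R = Rz(yaw) Ry(pitch) Rx(roll)).
In Python, from workcell import sensors, grab_frame, job_done, finder gives the robot as it stands.
- The arm moves only by the tool play_rows, never from a script. Its argument "motion" is a list of rows, each a list of 5 numbers: the shift along the world's x, y, z in m, then the turn about the world's z in rad, then the opening, from 0 (shut) to 1 (fully open). In form: [[tx, ty, tz, roll, fingers], ...]. A call has exactly 8 rows; each row is the pose to reach, as a shift and turn from the pose commanded when the call began; what a row does not reach only later rows make up. A row lasts 1/12 s, in which the tool goes at most 41.7 mm and 7.16 degrees, less where a joint would pass 70% of its speed; a pose out of reach is approached as far as the arm can. A call with a gripper value outside its range is refused whole. The fingers move at their own pace and stop on an object; "squeeze" is the grip in N (left out, the last holds). Time passes only in rows, so rows that repeat a pose let the fingers close, or fill a call up. It gives the time, the measured TCP pose, the force and the opening at its end, in the units of the state.
- sensors.state(): the state, without advancing time (a new reading comes with each control period).
- grab_frame(name): name is "scene" or "top" or "wrist"; returns a dict with "img" (384x512x3 uint8, blue, green, red), "fx", "fy", "cx", "cy" (pixels), "rvec" (rotation vector, rad) and "tvec" (3), from world to camera coordinates, as OpenCV has them; the wrist camera has in their place "tool_from_camera" (4x4, takes a point from camera to tool coordinates, whose origin is the TCP and whose axes are the tool frame's). Camera axes: x right, y down, z forward; pixel columns grow to the right and rows downward; lengths in mm; the calibration is good to about 2 mm. A picture is of the moment at which its call begins: read the wrist's pose just before it. There is no depth.
- job_done(): hands the job in, once; it reports no verdict.
Trained networks look in a picture, given as the dict that the camera call returned (one of the last four; its "shot" number tells which), for a name from the list of things; names that differ only in an ending like _2 or _b are one class to them, and where a whole thing is asked for, a point or a joint stands for the part that bears it (a point fixed in the world has none). Each returns a list of dicts, best first, with "conf" (0 to 1); they miss things now and then, are a little off and sometimes report something else, mostly with a low value. They report only what shows in the picture. A call takes as long as a camera call.
- finder.spot_in(picture, label): "point" ([column, row] in pixels, amid what is visible of it).
- finder.spot_point(picture, label): "point" ([column, row] in pixels: a listed point, or the origin of a listed thing).
The state is a dict: "time_s": time; "qpos": joint angles; "qvel": joint speeds; "effort": joint torques, N m; "ee_pos": TCP position; "ee_rot": TCP orientation; "force": force on the tool from outside, world axes, zero at the start; "torque": the same for the moment, N m; "gripper_width": finger opening in mm.
Only numpy, scipy, OpenCV 4.12 (cv2) and the standard library are available. Lean on these libraries where they do the work, as an engineer would, in place of code of your own. Each camera call takes 0.05 s, during which the arm holds its last target.

TASK

Load the lamp test fixture: stand every lamp from the green tray lens down in a well of its own, fully home, then press all four contact covers down (also over empty wells) until their latches hold them shut. Only after that, clip the spring clamp with the white tag onto the bare upright post at the fixture's end, lying flat on the plate with its jaws pinching the post, and let go. Leave the spray can, tape core, screwdriver and carton where they are.

Things in the scene. Friction and masses are not known exactly. Their poses are not given: they have to be found in the camera images.
- fixture: Fixed aluminium plate, 110 (x) x 395 (y, -230 to 165) x 18 mm, with 4 round wells at x=0, y=-120, -40, 40, 120 mm. Origin on the bench, midway between the inner wells; +x points to the cover hinges, away from the robot. By each well stand a hinge block (x 43 to 55, 30 wide, to z=70) and a latch post (x -55 to -45, 20 wide, to z=78) whose sprung steel nose reaches to x=-35 at z=74.
- well0 (a point): Centre of the floor of a well: round, 55 mm wide, 12 mm deep, its floor 6 mm above the bench. A lamp stands in it lens down with 2.5 mm play all round.
- well1 (a point): Centre of the floor of a well: round, 55 mm wide, 12 mm deep, its floor 6 mm above the bench. A lamp stands in it lens down with 2.5 mm play all round.
- well2 (a point): Centre of the floor of a well: round, 55 mm wide, 12 mm deep, its floor 6 mm above the bench. A lamp stands in it lens down with 2.5 mm play all round.
- well3 (a point): Centre of the floor of a well: round, 55 mm wide, 12 mm deep, its floor 6 mm above the bench. A lamp stands in it lens down with 2.5 mm play all round.
- cover0 (a joint): Angle of the black cover at well 0: 0 shut, 1.75 wide open, just past upright. Flat bar, 80 mm from hinge axis to lip, 30 wide, 6 thick. Hinge axis along fixture y, at fixture x=46, z=67 mm; shut, it lies level over the well towards -x. A weak spring throws it open unless pressed (about 6 N, 60 mm from the hinge) past the latch nose, which then holds it at about 0 to 0.03; stop at -0.04.
- cover1 (a joint): Angle of the black cover at well 1: 0 shut, 1.75 wide open, just past upright. Flat bar, 80 mm from hinge axis to lip, 30 wide, 6 thick. Hinge axis along fixture y, at fixture x=46, z=67 mm; shut, it lies level over the well towards -x. A weak spring throws it open unless pressed (about 6 N, 60 mm from the hinge) past the latch nose, which then holds it at about 0 to 0.03; stop at -0.04.
- cover2 (a joint): Angle of the black cover at well 2: 0 shut, 1.75 wide open, just past upright. Flat bar, 80 mm from hinge axis to lip, 30 wide, 6 thick. Hinge axis along fixture y, at fixture x=46, z=67 mm; shut, it lies level over the well towards -x. A weak spring throws it open unless pressed (about 6 N, 60 mm from the hinge) past the latch nose, which then holds it at about 0 to 0.03; stop at -0.04.
- cover3 (a joint): Angle of the black cover at well 3: 0 shut, 1.75 wide open, just past upright. Flat bar, 80 mm from hinge axis to lip, 30 wide, 6 thick. Hinge axis along fixture y, at fixture x=46, z=67 mm; shut, it lies level over the well towards -x. A weak spring throws it open unless pressed (about 6 N, 60 mm from the hinge) past the latch nose, which then holds it at about 0 to 0.03; stop at -0.04.
- lamp0: White reflector lamp standing lens down: rim 50 mm wide and 10 tall, a cone, then a plain round neck 26 mm wide from 32 to 56 mm above its underside (grip here), two small pins on top to 61 mm. Origin: centre of the underside, z up; 60 g. May be absent.
- lamp1: White reflector lamp standing lens down: rim 50 mm wide and 10 tall, a cone, then a plain round neck 26 mm wide from 32 to 56 mm above its underside (grip here), two small pins on top to 61 mm. Origin: centre of the underside, z up; 60 g. May be absent.
- lamp2: White reflector lamp standing lens down: rim 50 mm wide and 10 tall, a cone, then a plain round neck 26 mm wide from 32 to 56 mm above its underside (grip here), two small pins on top to 61 mm. Origin: centre of the underside, z up; 60 g. May be absent.
- lamp3: White reflector lamp standing lens down: rim 50 mm wide and 10 tall, a cone, then a plain round neck 26 mm wide from 32 to 56 mm above its underside (grip here), two small pins on top to 61 mm. Origin: centre of the underside, z up; 60 g. May be absent.
- tray: Shallow green tray, fixed, 110 x 300 x 16 mm, wall and floor 4 mm, where the lamps start. Origin: centre of its underside.
- clamp: Black spring clamp 112 mm long, 22 tall, lying flat, with an upright white tag plate (40 mm tall) outside its +y jaw; 85 g. Origin: underside, on the upright pivot (z); +x towards the jaws. Frame of the +y lever: handle x -58 to -10, y 12 to 18 mm. The other handle splays to y=-38 at its end at rest. Squeeze about x=-35 with 15 N or more: handles become parallel, 36 mm across.
- clamp_jaw (a joint): Clamp jaw opening: 0 shut, 0.42 handles squeezed parallel, about 0.10 pinching the post. Squeezed, the jaws open evenly about the clamp's x axis, reach x=51 mm, are 22 mm apart at x=35 and 20 mm between the lips at x=48; aim the post at about x=35, y=0. Clipped on, the post sits near x=35, y=6 mm of the clamp.
- tag_post (a point): Foot of the bare steel tag post, on the plate's top face 18 mm above the bench, at fixture x=-30, y=-200 mm. Upright pin, 10 mm in diameter, 35 mm tall.
- spray_can: Bystander: aluminium spray can 52 mm wide, 150 mm tall. Origin: centre of its underside.
- tape_roll: Bystander: cardboard tape core lying flat, 90 mm wide, 24 mm tall. Origin: centre of its underside.
- screwdriver: Bystander: a screwdriver lying on the bench. Origin: on its underside.
- carton: Bystander: closed cardboard carton 160 x 130 x 100 mm. Origin: centre of its underside.

How it is judged (in metres and radians):
On the way, in this order (a step that is already met when the one before it is completed fails the run):
1. every lamp stands fully home in a well of its own and all four covers are latched shut (((horizontal distance between lamp0 and well0 below 0.005 m and z of lamp0 in the frame of well0 between -0.004 and 0.004 m) or (horizontal distance between lamp0 and well1 below 0.005 m and z of lamp0 in the frame of well1 between -0.004 and 0.004 m) or (horizontal distance between lamp0 and well2 below 0.005 m and z of lamp0 in the frame of well2 between -0.004 and 0.004 m) or (horizontal distance between lamp0 and well3 below 0.005 m and z of lamp0 in the frame of well3 between -0.004 and 0.004 m)) and ((horizontal distance between lamp1 and well0 below 0.005 m and z of lamp1 in the frame of well0 between -0.004 and 0.004 m) or (horizontal distance between lamp1 and well1 below 0.005 m and z of lamp1 in the frame of well1 between -0.004 and 0.004 m) or (horizontal distance between lamp1 and well2 below 0.005 m and z of lamp1 in the frame of well2 between -0.004 and 0.004 m) or (horizontal distance between lamp1 and well3 below 0.005 m and z of lamp1 in the frame of well3 between -0.004 and 0.004 m)) and ((horizontal distance between lamp2 and well0 below 0.005 m and z of lamp2 in the frame of well0 between -0.004 and 0.004 m) or (horizontal distance between lamp2 and well1 below 0.005 m and z of lamp2 in the frame of well1 between -0.004 and 0.004 m) or (horizontal distance between lamp2 and well2 below 0.005 m and z of lamp2 in the frame of well2 between -0.004 and 0.004 m) or (horizontal distance between lamp2 and well3 below 0.005 m and z of lamp2 in the frame of well3 between -0.004 and 0.004 m)) and ((horizontal distance between lamp3 and well0 below 0.005 m and z of lamp3 in the frame of well0 between -0.004 and 0.004 m) or (horizontal distance between lamp3 and well1 below 0.005 m and z of lamp3 in the frame of well1 between -0.004 and 0.004 m) or (horizontal distance between lamp3 and well2 below 0.005 m and z of lamp3 in the frame of well2 between -0.004 and 0.004 m) or (horizontal distance between lamp3 and well3 below 0.005 m and z of lamp3 in the frame of well3 between -0.004 and 0.004 m)) and angle between each of lamp0, lamp1, lamp2, lamp3's own z axis and vertical below 0.15 rad and value of joint each of cover0, cover1, cover2, cover3 below 0.06 rad), for 0.3 s.
2. the spring clamp pinches the tag post, lying flat on the plate (x of tag_post in the frame of clamp between 0.012 and 0.05 m and y of tag_post in the frame of clamp between -0.004 and 0.016 m and z of tag_post in the frame of clamp between -0.006 and 0.004 m and value of joint clamp_jaw between 0.05 and 0.18 rad and angle between clamp's own z axis and vertical below 0.15 rad), for 0.2 s.
At the end, for the whole second after the job is handed in: Every lamp stands upright in a well within 5 mm of its centre and 4 mm of its floor; all covers are latched below 0.06 rad; the clamp lies at rest on the plate within 6 mm, tilt below 0.15 rad, the post between its jaws 12 to 50 mm ahead of the pivot, jaws at 0.05 to 0.18 rad (all of step 1 and all of step 2 and linear speed of clamp below 0.03 m/s); the robot touches nothing.
It fails at once if the spray can is moved by more than 30 mm (distance of spray_can from where it was at the start of the episode above 0.03 m).
It fails at once if the tape roll is moved by more than 30 mm (distance of tape_roll from where it was at the start of the episode above 0.03 m).
It fails at once if the screwdriver is moved by more than 30 mm (distance of screwdriver from where it was at the start of the episode above 0.03 m).
It fails at once if the carton is moved by more than 30 mm (distance of carton from where it was at the start of the episode above 0.03 m).
Of lamp0, lamp1, lamp2, lamp3 only 2 to 4 are there at a start; the rules pass over those that are not, and their reading is None.
At some moment in a run one of clamp, lamp0, lamp1, lamp2, lamp3 may be knocked a few centimetres aside while the robot is not near it.
It also fails if it takes over 210 s, if anything falls off the work surface, if the arm or the gripper's body presses on something with over 40 N, if the wrist force passes 120 N, or if a joint passes its speed limit or range.

## Working session

There is one attempt and no reset: what is moved stays moved. The work goes in short steps, Python scripts to look and compute and a tool call to move; the robot and the scene stay as the last step left them, time stands still between calls to the robot, and variables do not carry over. Pictures are saved under pics/ and viewed, and the job is handed in when it is done.

Besides the shell and the picture viewer there is one more tool, called after "Request:" in YAML: its name, and indented under it one key for each argument. play_rows: Moves the arm, as the interface text tells. Its arguments: {"type":"object","properties":{"motion":{"type":"array","items":{"type":"array","items":{"type":"number"}}},"squeeze":{"type":"number"}},"required":["motion"]}

```bash
ls; mkdir -p pics
cat > h.py <<'E'
import numpy as np, cv2
from workcell import sensors, grab_frame, job_done, finder
from scipy.spatial.transform import Rotation as R
def save(f,n,s=1.5):
    im=f["img"]; cv2.imwrite("pics/"+n+".png",cv2.resize(im,None,fx=s,fy=s,interpolation=cv2.INTER_CUBIC))
def cam(f,st=None):
    if "rvec" in f and f["rvec"] is not None:
        Rm=cv2.Rodrigues(np.array(f["rvec"],float))[0]; t=np.array(f["tvec"],float).ravel()
        return Rm.T, -Rm.T@t   # cam->world rot, cam centre
    T=np.array(f["tool_from_camera"]); Rt=R.from_euler('xyz',st["ee_rot"],degrees=True).as_matrix()
    return Rt@T[:3,:3], Rt@T[:3,3]+np.array(st["ee_pos"])
def pix2z(f,p,z,st=None):
    Rm,c=cam(f,st); d=Rm@np.array([(p[0]-f["cx"])/f["fx"],(p[1]-f["cy"])/f["fy"],1.])
    return c+d*(z-c[2])/d[2]
def proj(f,P,st=None):
    Rm,c=cam(f,st); q=Rm.T@(np.array(P,float)-c); return np.array([f["fx"]*q[0]/q[2]+f["cx"],f["fy"]*q[1]/q[2]+f["cy"]])
E
python3 - <<'E'
from h import *
s=sensors.state(); print(s)
for n in ("scene","top"):
    f=grab_frame(n); save(f,n+"0"); print(n,cam(f),f["fx"],f["cx"],f["cy"])
    for l in ["fixture","well0","lamp0","cover0","tray","clamp","tag_post","spray_can","tape_roll","screwdriver","carton"]:
        try:
            for fn in ("spot_in","spot_point"):
                try: r=getattr(finder,fn)(f,l)
                except Exception as e: r=str(e)[:60]; print(l,fn,r); continue
                print(n,l,fn,[(np.round(q["point"],1).tolist(),round(q["conf"],2)) for q in r[:6]])
        except Exception as e: print(e)
E
```

```text
pics
{'time_s': 0.0, 'qpos': array([-7.10478378e+01,  1.83531479e+01,  8.97050631e+01, -9.44948012e-04,
        7.20424609e+01, -1.14544163e+00]), 'qvel': array([ 0.03938498, -0.00462933,  0.06953197, -0.03590216, -0.01212658,
        0.08722222]), 'effort': array([ 4.09774138e-04, -4.12457979e+01, -2.31972045e+01,  7.28204520e-02,
        4.58142778e-02, -1.49528241e-04]), 'ee_pos': array([ 197.42441527, -539.52851999,  213.11426019]), 'ee_rot': array([-90.63414397,  89.89932412, 109.46375195]), 'force': array([-0.46315744,  0.62066118, -0.1322384 ]), 'torque': array([ 0.02312171, -0.00307535, -0.00616098]), 'gripper_width': 90.84845878697793}
scene (array([[ 0.82117996,  0.37953892, -0.42616157],
       [ 0.57041959, -0.56799902,  0.5932947 ],
       [-0.01688092, -0.73029263, -0.68292585]]), array([1001.76500972, -583.78510745,  805.67153697])) 378.9919530271507 253.36481421302207 185.45659551168742
scene fixture spot_in [([266.4, 212.4], 0.71)]
scene fixture spot_point [([275.2, 207.4], 0.93), ([235.4, 176.2], 0.71)]
scene well0 spot_in [([263.4, 215.6], 0.57)]
scene well0 spot_p
[... 2398 characters left out ...]
, 146.5], 0.19)]
top tray spot_point [([222.9, 235.7], 0.56)]
top clamp spot_in [([377.4, 241.3], 0.65)]
top clamp spot_point [([381.3, 242.3], 0.61), ([125.3, 191.1], 0.4)]
top tag_post spot_in [([260.8, 173.1], 0.94), ([235.9, 146.6], 0.38)]
top tag_post spot_point [([320.6, 192.4], 0.94)]
top spray_can spot_in [([110.0, 264.1], 0.58), ([269.6, 149.0], 0.55)]
top spray_can spot_point [([121.4, 264.7], 0.93)]
top tape_roll spot_in [([413.9, 177.0], 0.75)]
top tape_roll spot_point [([405.8, 184.4], 0.8)]
top screwdriver spot_in [([358.7, 134.2], 0.94)]
top screwdriver spot_point [([342.5, 131.6], 0.6)]
top carton spot_in [([118.6, 187.7], 0.83)]
top carton spot_point [([127.6, 190.8], 0.69)]
```

View pics/scene0.png

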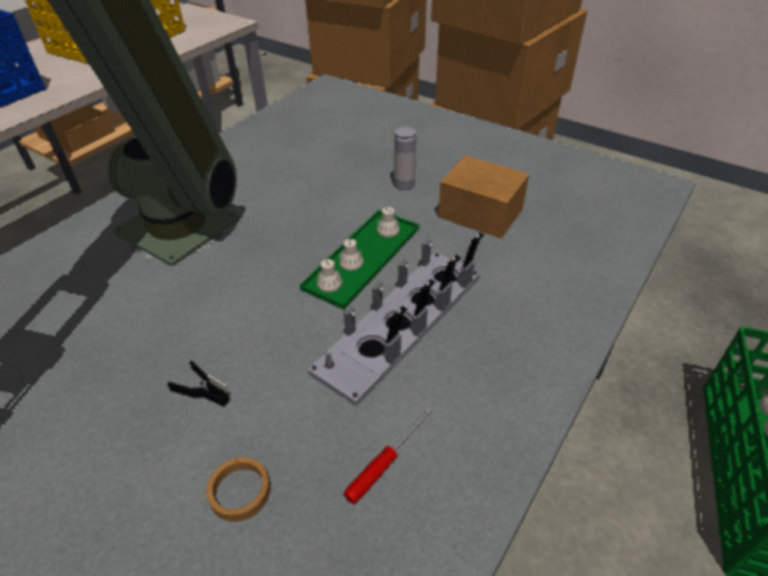

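View pics/top0.png

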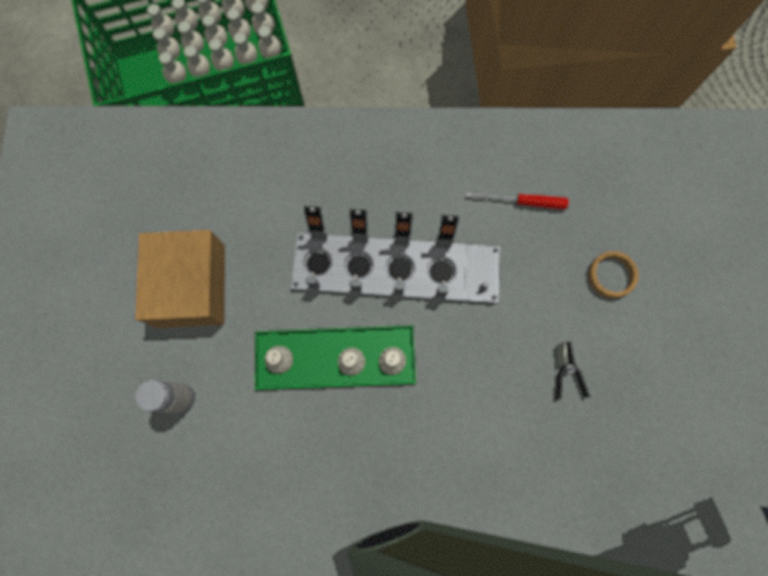

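Scene: the fixture, with four open covers and wells at top-view (318,262), (359,264), (400,266) and (441,270) in the enlarged picture. Three lamps sit in the tray at (278,358), (351,361) and (392,360). The clamp is at (570,372) with its jaws towards the top of the picture, and the post is at (482,288).

Run:
```python
from h import *
from scipy.optimize import least_squares
ft=grab_frame("top"); fs=grab_frame("scene")
for f in (ft,fs):
    w=finder.spot_point(f,"well0"); print("wells",[(np.round(pix2z(f,q["point"],6),1),round(q["conf"],2)) for q in w])
    w=finder.spot_point(f,"tag_post"); print("post",np.round(pix2z(f,w[0]["point"],18),1))
    w=finder.spot_point(f,"fixture"); print("fix",np.round(pix2z(f,w[0]["point"],0),1))
    w=finder.spot_point(f,"lamp0"); print("lamps",[(np.round(pix2z(f,q["point"],4),1),round(q["conf"],2)) for q in w])
    w=finder.spot_point(f,"clamp"); print("clamp",[(np.round(pix2z(f,q["point"],0),1),round(q["conf"],2)) for q in w])
# screws/plate corners from top: crop
im=ft["img"]; c=im[140:215,185:345]; cv2.imwrite("pics/fix0.png",cv2.resize(c,None,fx=5,fy=5,interpolation=cv2.INTER_CUBIC))
c=im[220:275,360:400]; cv2.imwrite("pics/clamp0.png",cv2.resize(c,None,fx=10,fy=10,interpolation=cv2.INTER_CUBIC))
for n,x,y,z in [("spray",121.4,264.7,0),("tape",405.8,184.4,0),("scr",342.5,131.6,0),("carton",127.6,190.8,0)]: print(n,np.round(pix2z(ft,(x,y),z),0))
```

```text
wells [(array([611.5, 185.9,   6. ]), 0.92), (array([598.6,  22.2,   6. ]), 0.91), (array([589.1, -51.3,   6. ]), 0.86), (array([612.3, 102.4,   6. ]), 0.75), (array([ 561.3, -133.1,    6. ]), 0.72)]
post [ 555.7 -133.    18. ]
fix [351.1 422.8   0. ]
lamps [(array([409.1, 116.9,   4. ]), 0.75), (array([420.6,  44. ,   4. ]), 0.59), (array([426.2, 256. ,   4. ]), 0.56)]
clamp [(array([ 411.8, -296.3,    0. ]), 0.55)]
wells [(array([601.8,  32.1,   6. ]), 0.92), (array([614.4, 199.5,   6. ]), 0.72), (array([596.8, -44.1,   6. ]), 0.59), (array([596.2, 111.6,   6. ]), 0.56)]
post [ 564.9 -133.5   18. ]
fix [612.1  68.9   0. ]
lamps [(array([417.5,  44.9,   4. ]), 0.71), (array([429.9, 116.1,   4. ]), 0.71), (array([424.6, 252.8,   4. ]), 0.61)]
clamp [(array([ 418.2, -293.1,    0. ]), 0.71)]
spray [352. 430.   0.]
tape [ 588. -383.    0.]
scr [ 751. -205.    0.]
carton [564. 430.   0.]
```

View pics/fix0.png

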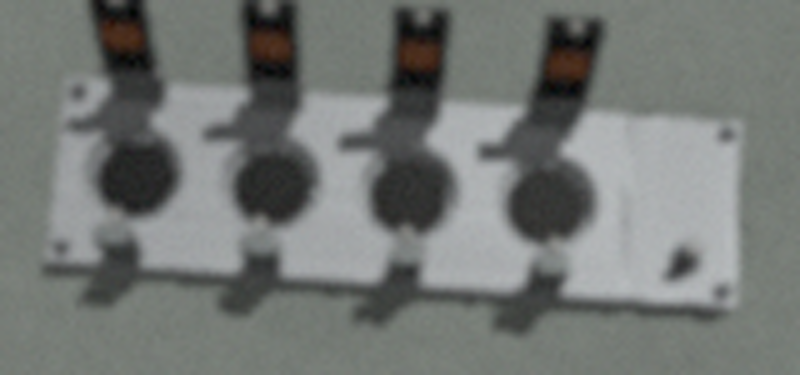

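View pics/clamp0.png

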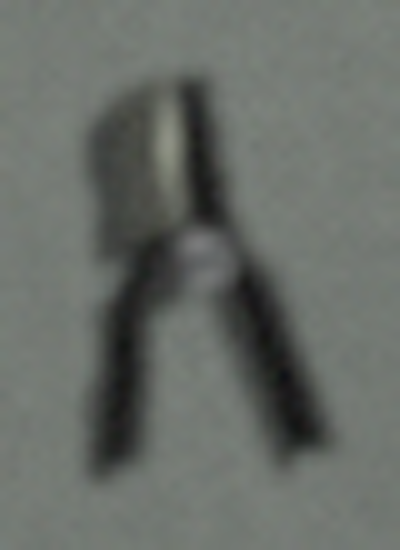

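Run:
```python
from h import *
s=sensors.state(); Rt=R.from_euler('xyz',s["ee_rot"],degrees=True).as_matrix(); print(np.round(Rt,3))
f=grab_frame("wrist"); print(np.round(f["tool_from_camera"],3),f["fx"],f["cx"],f["cy"]); save(f,"w0")
```

```text
[[ 0.     0.344 -0.939]
 [-0.    -0.939 -0.344]
 [-1.     0.    -0.   ]]
[[-0.00000e+00 -2.67000e-01  9.64000e-01 -1.70466e+02]
 [ 1.00000e+00  0.00000e+00  1.00000e-03 -8.16000e-01]
 [-0.00000e+00  9.64000e-01  2.67000e-01 -7.60840e+01]
 [ 0.00000e+00  0.00000e+00  0.00000e+00  1.00000e+00]] 299.9722276122803 252.39089989730414 192.9575039101064
```

View pics/w0.png

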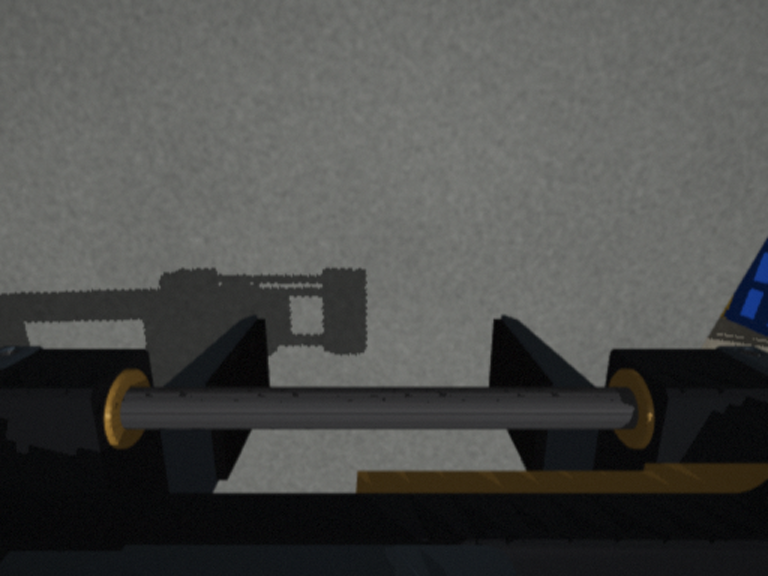

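Request:
play_rows:
  motion:
    - [0.4,0.6,0.05,2.72,1]
    - [0.4,0.6,0.05,2.72,1]
    - [0.4,0.6,0.05,2.72,1]
    - [0.4,0.6,0.05,2.72,1]
    - [0.4,0.6,0.05,2.72,1]
    - [0.4,0.6,0.05,2.72,1]
    - [0.4,0.6,0.05,2.72,1]
    - [0.4,0.6,0.05,2.72,1]

```text
time_s: 3.52
ee_pos: [382.8, -261.5, 237.5]
ee_rot: [72.3, 89.9, -30.0]
force: [0.6, -1.6, 0.6]
gripper_width: 91.2
```

Request:
play_rows:
  motion:
    - [0.21,0.32,0.01,1.71,1]
    - [0.21,0.32,0.01,1.71,1]
    - [0.21,0.32,0.01,1.71,1]
    - [0.21,0.32,0.01,1.71,1]
    - [0.21,0.32,0.01,1.71,1]
    - [0.21,0.32,0.01,1.71,1]
    - [0.21,0.32,0.01,1.71,1]
    - [0.21,0.32,0.01,1.71,1]

```text
time_s: 4.18
ee_pos: [565.7, 17.3, 246.0]
ee_rot: [34.3, 90.0, -10.6]
force: [0.8, -0.2, 0.9]
gripper_width: 91.4
```

Request:
play_rows:
  motion:
    - [0,0,0,0.71,1]
    - [0,0,0,0.71,1]
    - [0,0,0,0.71,1]
    - [0,0,0,0.71,1]
    - [0,0,0,0.71,1]
    - [0,0,0,0.71,1]
    - [0,0,0,0.71,1]
    - [0,0,0,0.71,1]

```text
time_s: 4.85
ee_pos: [564.9, 15.3, 245.7]
ee_rot: [90.1, 90.0, 85.3]
force: [0.3, 0.1, 0.3]
gripper_width: 91.0
```

Run:
```python
from h import *
s=sensors.state(); print(s["ee_pos"],s["ee_rot"],s["qpos"])
f=grab_frame("wrist"); save(f,"w1")
import pickle; pickle.dump((s,f),open("w1.pkl","wb"))
for l in ["well0","lamp0","tag_post"]:
    r=finder.spot_point(f,l); z={"well0":6,"lamp0":4,"tag_post":18}[l]
    for q in r: print(l,np.round(q["point"],0),np.round(pix2z(f,q["point"],z,s),1),round(q["conf"],2))
```

```text
[564.86298019  15.28752752 245.74813659] [90.05532553 89.99405788 85.29488989] [ 3.80631963e-01  1.63766458e+01  8.78171268e+01  6.10511270e-03
  7.58057008e+01 -8.48604294e+01]
well0 [376. 186.] [608.1 187.6   6. ] 0.93
well0 [319. 189.] [605.5 106.9   6. ] 0.74
well0 [206. 193.] [597.6 -52.9   6. ] 0.56
lamp0 [325.  46.] [420.4 119.5   4. ] 0.89
lamp0 [433.  38.] [422.3 254.5   4. ] 0.8
lamp0 [262.  51.] [419.5  40.7   4. ] 0.74
tag_post [142. 172.] [ 558.2 -132.6   18. ] 0.62
```

View pics/w1.png

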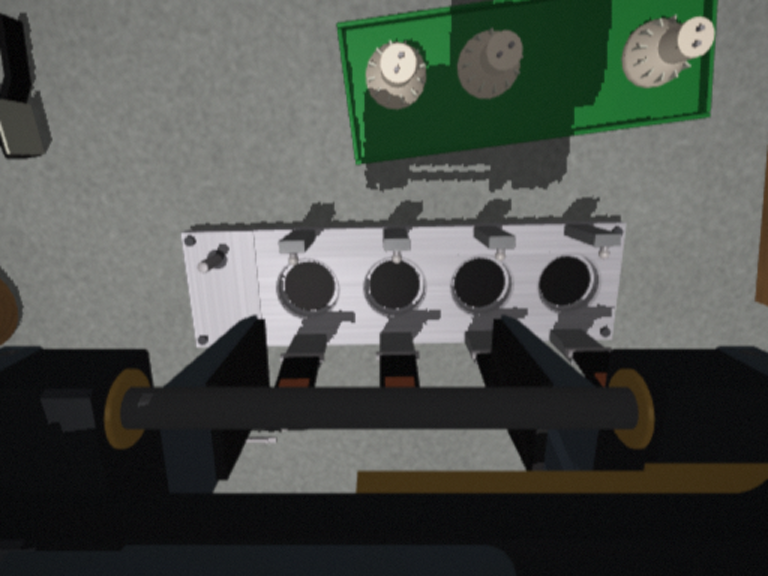

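```bash
cat >> h.py <<'E'
def rect(f,x0,x1,y0,y1,z,res=0.5,st=None):
    # image rows: x from x1 (top) down to x0; cols: y from y1 (left) to y0
    C=[(x1,y1),(x1,y0),(x0,y0),(x0,y1)]
    src=np.float32([proj(f,(a,b,z),st) for a,b in C]); W=int((y1-y0)/res); H=int((x1-x0)/res)
    dst=np.float32([(0,0),(W,0),(W,H),(0,H)])
    return cv2.warpPerspective(f["img"],cv2.getPerspectiveTransform(src,dst),(W,H),flags=cv2.INTER_CUBIC)
E
python3 - <<'E'
from h import *; import pickle
s,f=pickle.load(open("w1.pkl","rb"))
im=rect(f,520,660,-170,250,18,0.55,s); cv2.imwrite("pics/r1.png",im); print(im.shape)
g=cv2.cvtColor(im,cv2.COLOR_BGR2GRAY)
c=cv2.HoughCircles(cv2.medianBlur(g,5),cv2.HOUGH_GRADIENT_ALT,1.5,80,param1=150,param2=0.6,minRadius=35,maxRadius=60)
if c is not None:
    for u,v,r in c[0]: print("world",660-v*.55,250-u*.55,"r",r*.55)
E
```

```text
(254, 763, 3)
world 605.55 184.825 r 23.42705
world 594.0 -49.475006 r 29.177282
world 598.125 28.899994 r 23.308449
world 594.0 -49.475006 r 23.782463
world 600.6 104.8 r 22.864986
world 598.125 28.899994 r 29.115685
world 605.55 184.825 r 28.444052
world 547.8 -139.4 r 22.056126
```

View pics/r1.png

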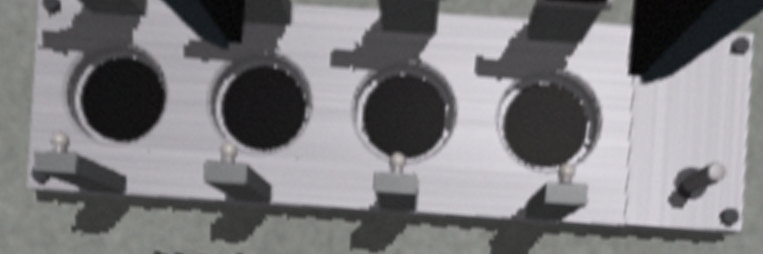

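Request:
play_rows:
  motion:
    - [0.07,0.05,-0.015,0.026,1]
    - [0.07,0.05,-0.015,0.026,1]
    - [0.07,0.05,-0.015,0.026,1]
    - [0.07,0.05,-0.015,0.026,1]
    - [0.07,0.05,-0.015,0.026,1]
    - [0.07,0.05,-0.015,0.026,1]
    - [0.07,0.05,-0.015,0.026,1]
    - [0.07,0.05,-0.015,0.026,1]

```text
time_s: 5.72
ee_pos: [634.3, 64.6, 231.7]
ee_rot: [5.2, 89.9, 2.0]
force: [0.7, -0.5, -0.1]
gripper_width: 91.1
```

Run:
```python
from h import *
s=sensors.state(); print(s["ee_pos"],s["ee_rot"])
f=grab_frame("wrist"); save(f,"w2")
import pickle; pickle.dump((s,f),open("w2.pkl","wb"))
im=rect(f,530,650,-180,250,18,0.55,s); cv2.imwrite("pics/r2.png",im); print(im.shape)
```

```text
[634.31296542  64.56659549 231.65864545] [ 5.20439226 89.94308745  2.01042226]
(218, 781, 3)
```

View pics/w2.png

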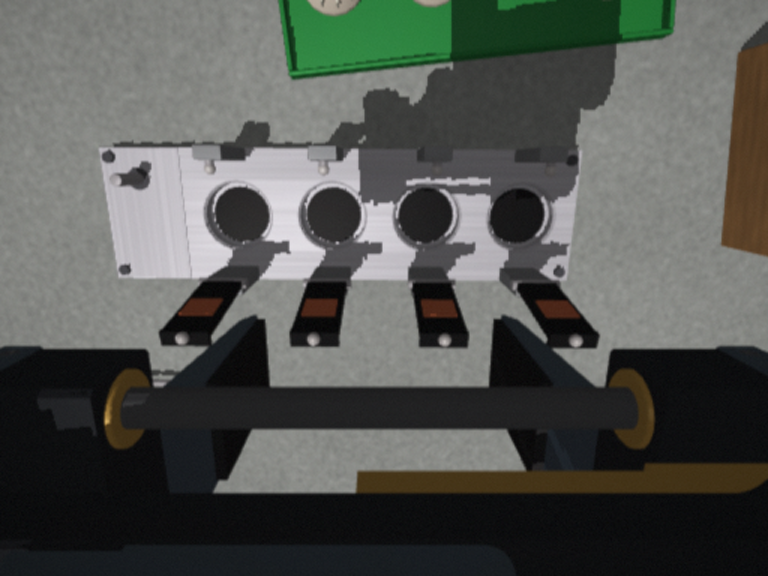

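View pics/r2.png

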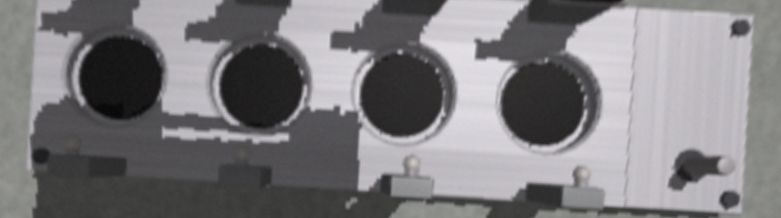

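Run:
```python
from h import *; import pickle
s,f=pickle.load(open("w2.pkl","rb"))
P={k:pix2z(f,np.array(p)/1.5,18,s)[:2] for k,p in dict(nl=(108,157),fl=(572,160),nr=(125,269),fr=(559,271)).items()}
for k in P: print(k,np.round(P[k],1))
c=sum(P.values())/4; d=(P['fl']+P['fr']-P['nl']-P['nr'])/2; yaw=np.degrees(np.arctan2(-d[0],d[1])); print(c,np.linalg.norm(d),yaw)
a=np.radians(yaw); u=np.array([-np.sin(a),np.cos(a)]); print("orig",c+32.5*u)
# rings by eye in rect
W=[]
for a0,a1,b0,b1 in [(68,166,28,127),(211,312,36,138),(354,456,43,144),(498,601,52,153)]:
    W.append((650-.55*(b0+b1)/2,250-.55*(a0+a1)/2))
W=np.array(W); print(W.round(1),W.mean(0), np.degrees(np.arctan((W[0]-W[3])[0]/(W[0]-W[3])[1])),np.linalg.norm(W[0]-W[3]))
# overlay model
def draw(o,yaw,sc=1):
    im=cv2.resize(f["img"],None,fx=3,fy=3,interpolation=cv2.INTER_CUBIC)
    Rz=R.from_euler('z',yaw,degrees=True).as_matrix()
    def pr(p): return tuple(int(round(v*3+1)) for v in proj(f,Rz@np.array(p,float)+[o[0],o[1],0],s))
    for y in (-120,-40,40,120):
        for t in np.linspace(0,6.28,60): cv2.circle(im,pr((27.5*np.cos(t),y+27.5*np.sin(t),18)),1,(0,0,255),-1)
    C=[(-55,-230),(55,-230),(55,165),(-55,165)]
    for i in range(4): cv2.line(im,pr((*C[i],18)),pr((*C[(i+1)%4],18)),(0,255,0),1)
    cv2.line(im,pr((-30,-200,18)),pr((-30,-200,53)),(255,0,0),1)
    return im[270:600,180:1200]
im=draw(W.mean(0),-3.1); cv2.imwrite("pics/ov2.png",cv2.resize(im,None,fx=.78,fy=.78,interpolation=cv2.INTER_AREA))
```

```text
nl [ 541.1 -151.4]
fl [564.6 228.1]
nr [ 634.9 -156.8]
fr [657.7 222.2]
[599.58898893  35.53606242] 380.0232377943068 -3.490969305410683
orig [601.5679535   67.97575569]
[[607.4 185.6]
 [602.2 106.2]
 [598.6  27.2]
 [593.6 -52.2]] [600.43125  66.7125 ] 3.3082135338720353 238.27206744601853
```

View pics/ov2.png

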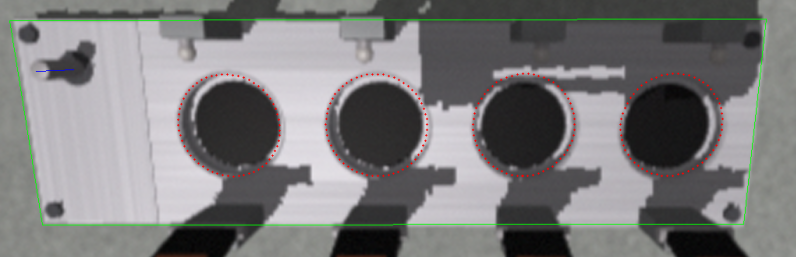

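Request:
play_rows:
  motion:
    - [-0.14,0.08,0,0,0.6]
    - [-0.14,0.08,0,0,0.6]
    - [-0.14,0.08,0,0,0.6]
    - [-0.14,0.08,0,0,0.6]
    - [-0.14,0.08,-0.06,0,0.6]
    - [-0.14,0.08,-0.06,0,0.6]
    - [-0.14,0.08,-0.06,0,0.6]
    - [-0.14,0.08,-0.06,0,0.6]

```text
time_s: 6.43
ee_pos: [494.5, 145.0, 170.9]
ee_rot: [-163.5, 90.0, -166.7]
force: [1.4, -0.4, -0.6]
gripper_width: 54.7
```

Run:
```python
from h import *
s=sensors.state(); print(s["ee_pos"],s["ee_rot"],s["gripper_width"])
f=grab_frame("wrist"); save(f,"w3")
import pickle; pickle.dump((s,f),open("w3.pkl","wb"))
for q in finder.spot_point(f,"lamp0"): print(np.round(q["point"],1),np.round(pix2z(f,q["point"],4,s),1),round(q["conf"],2))
im=rect(f,380,460,0,300,60,0.4,s); cv2.imwrite("pics/r3.png",im); print(im.shape)
```

```text
[494.50871672 145.01450122 170.91029329] [-163.53858802   89.95683904 -166.69318692] 54.70348633846626
[151.4 116.3] [420.2  39.6   4. ] 0.7
[351.7 106.1] [421.5 257.3   4. ] 0.56
[224.1 111.1] [419.1 119.2   4. ] 0.55
(200, 750, 3)
```

View pics/w3.png

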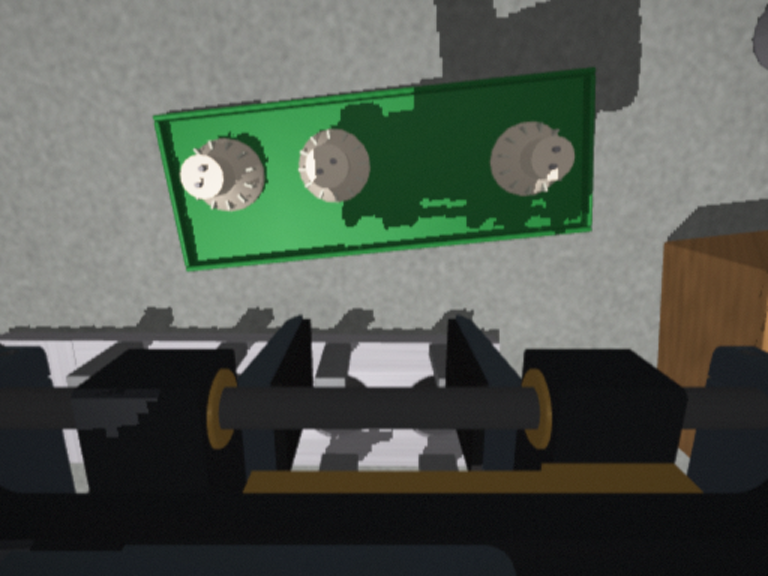

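View pics/r3.png

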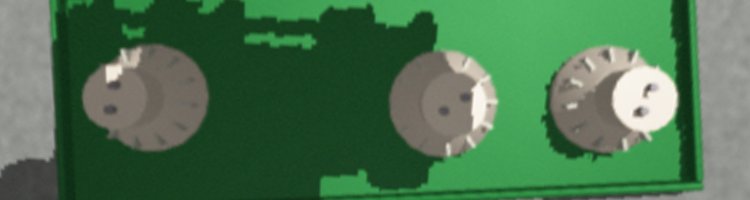

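Request:
play_rows:
  motion:
    - [-0.074,-0.1035,0,0,0.6]
    - [-0.074,-0.1035,0,0,0.6]
    - [-0.074,-0.1035,0,0,0.6]
    - [-0.074,-0.1035,-0.04,0,0.6]
    - [-0.074,-0.1035,-0.08,0,0.6]
    - [-0.074,-0.1035,-0.08,0,0.6]
    - [-0.074,-0.1035,-0.08,0,0.6]
    - [-0.074,-0.1035,-0.08,0,0.6]

```text
time_s: 7.2
ee_pos: [423.3, 42.0, 92.8]
ee_rot: [9.0, 89.8, 5.9]
force: [1.6, -0.1, 0.7]
gripper_width: 54.9
```

Run:
```python
from h import *
s=sensors.state(); print(s["ee_pos"],s["ee_rot"],s["gripper_width"])
f=grab_frame("wrist"); save(f,"w4")
for c in [(420.2,41.5),(419,118.3)]: print(proj(f,(*c,60),s)*1.5,proj(f,(*c,14),s)*1.5)
```

```text
[423.27461527  41.95571731  92.80718357] [ 9.02722662 89.77347521  5.88557773] 54.92815503377261
[375.12138457 320.28278713] [375.74299857 293.56651737]
[536.69541013 309.55531725] [509.53288379 284.53107882]
```

View pics/w4.png

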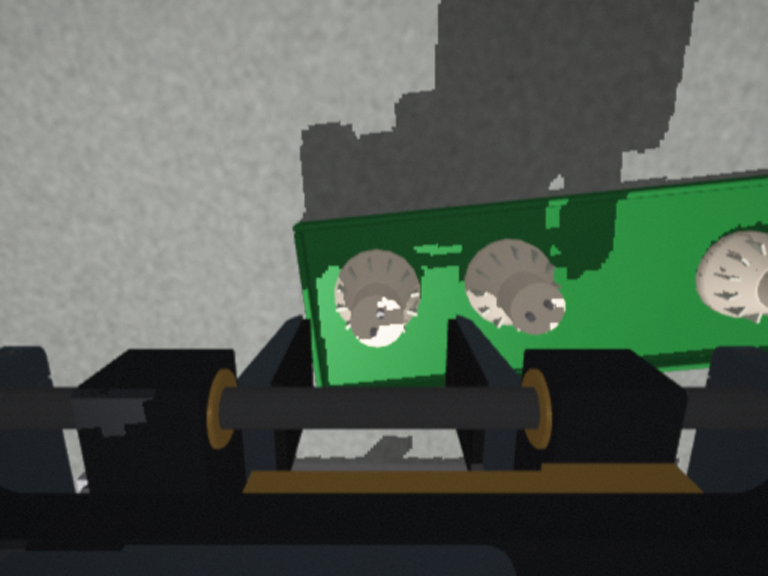

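Request:
play_rows:
  motion:
    - [-0.003,0.0005,-0.03,0,0.6]
    - [-0.003,0.0005,-0.058,0,0.6]
    - [-0.003,0.0005,-0.058,0,0.6]
    - [-0.003,0.0005,-0.058,0,0.15]
    - [-0.003,0.0005,-0.058,0,0.15]
    - [-0.003,0.0005,-0.058,0,0.15]
    - [-0.003,0.0005,-0.058,0,0.15]
    - [-0.003,0.0005,-0.058,0,0.15]
  squeeze: 15

```text
time_s: 7.92
ee_pos: [419.0, 42.3, 33.9]
ee_rot: [8.0, 89.8, 4.9]
force: [0.0, -0.0, 3.8]
gripper_width: 25.9
```

Request:
play_rows:
  motion:
    - [0,0,0.04,0,0.15]
    - [0,0,0.08,0,0.15]
    - [0.02,0,0.12,0,0.15]
    - [0.06,-0.005,0.12,0,0.15]
    - [0.1,-0.01,0.12,0,0.15]
    - [0.14,-0.015,0.12,0,0.15]
    - [0.17,-0.015,0.12,0,0.15]
    - [0.179,-0.015,0.12,0,0.15]

```text
time_s: 8.58
ee_pos: [601.5, 26.9, 152.9]
ee_rot: [5.3, 89.8, 2.1]
force: [0.1, -0.3, 0.3]
gripper_width: 25.5
```

Request:
play_rows:
  motion:
    - [0,0,-0.02,0,0.15]
    - [0,0,-0.04,0,0.15]
    - [0,0,-0.05,0,0.15]
    - [0,0,-0.05,0,0.15]
    - [0,0,-0.05,0,0.15]
    - [0,0,-0.05,0,0.15]
    - [0,0,-0.05,0,0.15]
    - [0,0,-0.05,0,0.15]

```text
time_s: 9.25
ee_pos: [597.4, 27.3, 104.0]
ee_rot: [6.7, 89.9, 3.5]
force: [-0.0, -0.5, -0.7]
gripper_width: 25.7
```

```bash
cat >> h.py <<'E'
O=np.array([600.7,67.2]); YAW=-3.35
def fx2w(p):
    p=np.array(p,float); return R.from_euler('z',YAW,degrees=True).as_matrix()@p+[O[0],O[1],0]
def overlay(f,s,polys,n,sc=1.5):
    im=cv2.resize(f["img"],None,fx=sc,fy=sc,interpolation=cv2.INTER_CUBIC)
    for P,c in polys:
        for p in P:
            u=proj(f,p,s)*sc; cv2.circle(im,(int(round(u[0])),int(round(u[1]))),1,c,-1)
    cv2.imwrite("pics/"+n+".png",im)
def circ(c,r,z,n=60): return [(c[0]+r*np.cos(t),c[1]+r*np.sin(t),z) for t in np.linspace(0,6.28,n)]
E
python3 - <<'E'
from h import *
s=sensors.state(); print(s["ee_pos"],s["ee_rot"],s["gripper_width"])
f=grab_frame("wrist"); w=fx2w((0,-40,0)); print(w)
t=s["ee_pos"]
overlay(f,s,[(circ(w,27.5,18),(0,0,255)),(circ((t[0]+1,t[1]),25,t[2]-31),(255,0,0)),(circ((t[0]+1,t[1]),25,t[2]-21),(255,0,0))],"w5")
E
```

```text
[597.44967723  27.30103967 103.98823239] [ 6.66577599 89.87224974  3.52785692] 25.725995968711345
[598.3625911  27.2683519   0.       ]
```

View pics/w5.png

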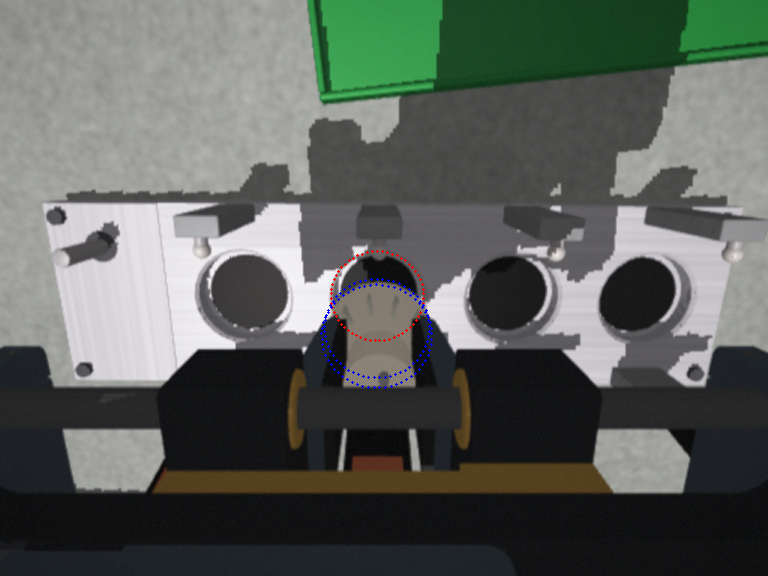

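Request:
play_rows:
  motion:
    - [0,0,-0.03,0,0.15]
    - [0,0,-0.045,0,0.15]
    - [0,0,-0.05,0,0.15]
    - [0,0,-0.055,0,0.15]
    - [0,0,-0.06,0,0.15]
    - [0,0,-0.064,0,0.15]
    - [0,0,-0.067,0,0.15]
    - [0,0,-0.067,0,0.15]

```text
time_s: 9.97
ee_pos: [597.3, 27.3, 36.0]
ee_rot: [10.7, 89.9, 7.5]
force: [0.2, 0.6, 0.2]
gripper_width: 25.6
```

Run:
```python
from h import *
s=sensors.state(); print(s["ee_pos"],s["ee_rot"],s["gripper_width"],s["force"])
f=grab_frame("wrist"); w=fx2w((0,-40,0)); print(w)
t=s["ee_pos"]
overlay(f,s,[(circ(w,25,16),(255,0,0))],"w6")
```

```text
[597.29923881  27.2933588   36.03276114] [10.68103736 89.94695835  7.54052341] 25.62189546439139 [0.15207586 0.57569235 0.16688621]
[598.3625911  27.2683519   0.       ]
```

View pics/w6.png

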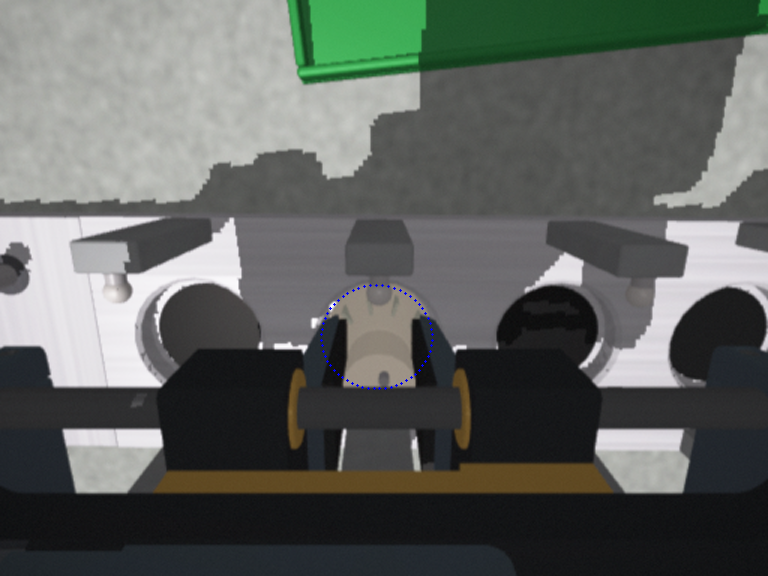

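Request:
play_rows:
  motion:
    - [0,0,-0.001,0,0.6]
    - [0,0,-0.001,0,0.6]
    - [0,0,-0.001,0,0.6]
    - [0,0,0.03,0,0.6]
    - [0,0,0.06,0,0.6]
    - [0,0,0.1,0,0.6]
    - [0,0,0.14,0,0.6]
    - [0,0,0.15,0,0.6]

```text
time_s: 10.68
ee_pos: [600.2, 27.4, 192.9]
ee_rot: [4.9, 89.3, 1.8]
force: [0.9, 0.2, 0.8]
gripper_width: 54.8
```

Request:
play_rows:
  motion:
    - [-0.04,0.02,0.02,0,0.6]
    - [-0.08,0.04,0.02,0,0.6]
    - [-0.12,0.06,0.02,0,0.6]
    - [-0.15,0.08,0,0,0.6]
    - [-0.17,0.09,-0.03,0,0.6]
    - [-0.172,0.091,-0.07,0,0.6]
    - [-0.172,0.091,-0.09,0,0.6]
    - [-0.172,0.091,-0.09,0,0.6]

```text
time_s: 11.35
ee_pos: [420.5, 117.7, 92.0]
ee_rot: [-163.3, 89.5, -166.4]
force: [-0.3, -0.2, 0.6]
gripper_width: 54.6
```

Run:
```python
from h import *
s=sensors.state(); print(s["ee_pos"],s["ee_rot"],s["gripper_width"])
f=grab_frame("wrist")
overlay(f,s,[(circ((418.5,118.5),13,60),(255,0,0)),(circ((418.5,118.5),25,12),(0,0,255)),(circ((421.2,255),13,60),(255,0,0))],"w7")
f=grab_frame("top"); save(f,"top1")
c=f["img"][140:265,160:345]; cv2.imwrite("pics/top1.png",cv2.resize(c,None,fx=4,fy=4,interpolation=cv2.INTER_CUBIC))
```

```text
[420.47155009 117.69582746  92.02068615] [-163.31310603   89.45272362 -166.38475128] 54.58313162244973
```

View pics/w7.png

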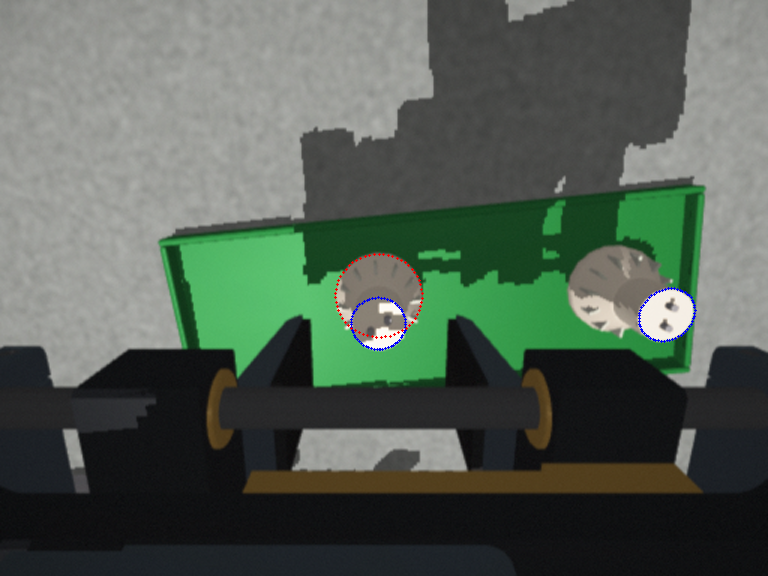

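View pics/top1.png

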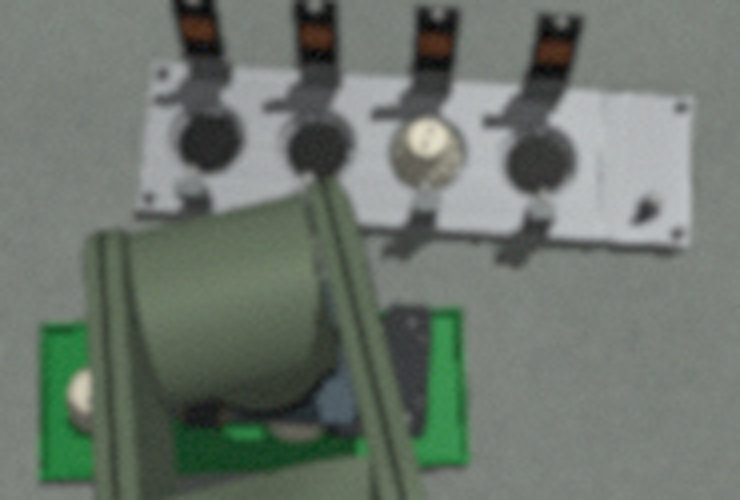

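Request:
play_rows:
  motion:
    - [-0.002,0.0008,-0.03,0,0.6]
    - [-0.002,0.0008,-0.057,0,0.6]
    - [-0.002,0.0008,-0.057,0,0.6]
    - [-0.002,0.0008,-0.057,0,0.15]
    - [-0.002,0.0008,-0.057,0,0.15]
    - [-0.002,0.0008,-0.057,0,0.15]
    - [-0.002,0.0008,-0.057,0,0.15]
    - [-0.002,0.0008,-0.057,0,0.15]

```text
time_s: 12.12
ee_pos: [423.9, 119.2, 39.9]
ee_rot: [17.4, 89.8, 14.2]
force: [0.9, -0.6, 4.5]
gripper_width: 25.7
```

Run:
```python
from h import *
s=sensors.state(); print(s["ee_pos"],s["ee_rot"],s["gripper_width"],s["force"],s["qvel"])
f=grab_frame("wrist"); save(f,"w8")
s=sensors.state(); print(s["ee_pos"],s["ee_rot"],s["force"])
```

```text
[423.88094692 119.23089422  39.94613983] [17.36549915 89.84130257 14.22346019] 25.717991667347682 [ 0.94405873 -0.64569273  4.45669154] [ 0.04250925  0.00579701  0.09968629 -0.07504025 -0.17147619 -0.01422357]
[423.89996642 119.25984412  39.95057408] [16.65168788 89.8424924  13.51434399] [-0.19768177 -1.97832458  7.31514612]
```

View pics/w8.png

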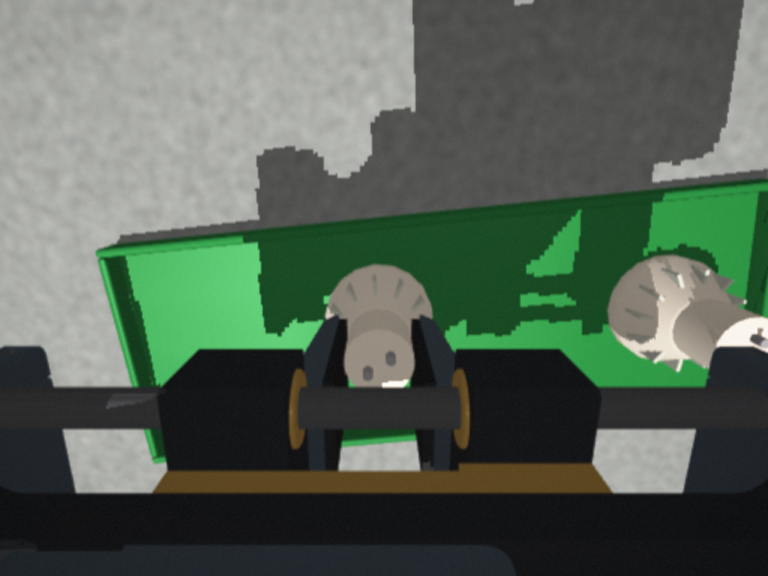

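Request:
play_rows:
  motion:
    - [0,0,0,0,0.6]
    - [0,0,0,0,0.6]
    - [0,0,0,0,0.6]
    - [0,0,0,0,0.6]
    - [0,0,0,0,0.6]
    - [0,0,0,0,0.6]
    - [0,0,0,0,0.6]
    - [0,0,0,0,0.6]

```text
time_s: 12.83
ee_pos: [422.9, 119.1, 38.7]
ee_rot: [165.1, 90.0, 161.9]
force: [0.2, 0.2, 0.0]
gripper_width: 54.9
```

Run:
```python
from h import *
s=sensors.state(); print(s["ee_pos"],s["ee_rot"],s["gripper_width"],s["force"])
f=grab_frame("wrist")
overlay(f,s,[(circ((418.5,118.5),13,60),(255,0,0)),(circ((418.5,118.5),25,12),(0,0,255)),(circ((421.2,255),13,60),(255,0,0))],"w9")
```

```text
[422.85175168 119.08631639  38.66272154] [165.07345509  89.99203151 161.93789718] 54.86567479892706 [0.19802714 0.16219904 0.01095637]
```

View pics/w9.png

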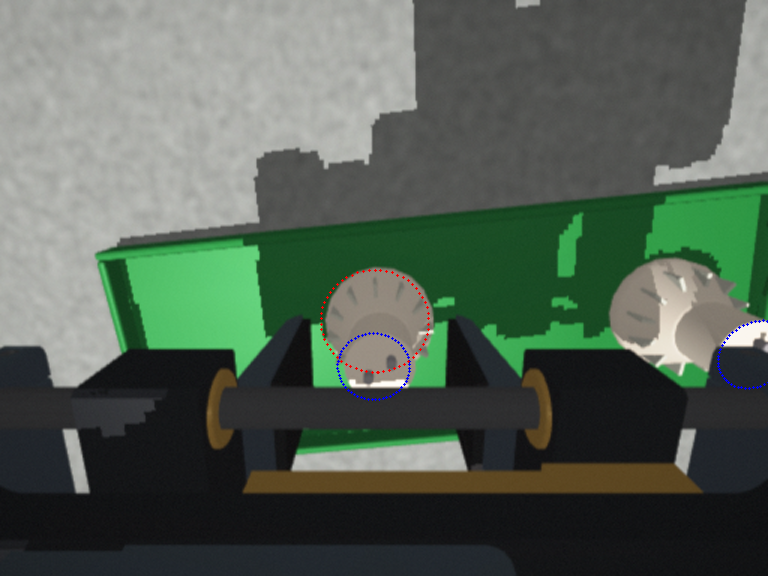

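Request:
play_rows:
  motion:
    - [-0.0045,0,-0.004,0,0.6]
    - [-0.0045,0,-0.004,0,0.6]
    - [-0.0045,0,-0.004,0,0.6]
    - [-0.0045,0,-0.004,0,0.15]
    - [-0.0045,0,-0.004,0,0.15]
    - [-0.0045,0,-0.004,0,0.15]
    - [-0.0045,0,-0.004,0,0.15]
    - [-0.0045,0,-0.004,0,0.15]

```text
time_s: 13.55
ee_pos: [418.5, 119.1, 34.8]
ee_rot: [44.0, 90.0, 40.9]
force: [1.0, -0.2, -0.5]
gripper_width: 25.6
```

Request:
play_rows:
  motion:
    - [0,0,0.04,0,0.15]
    - [0,0,0.08,0,0.15]
    - [0.02,0,0.12,0,0.15]
    - [0.06,-0.005,0.12,0,0.15]
    - [0.1,-0.01,0.12,0,0.15]
    - [0.14,-0.012,0.12,0,0.15]
    - [0.175,-0.012,0.12,0,0.15]
    - [0.1845,-0.012,0.12,0,0.15]

```text
time_s: 14.22
ee_pos: [608.0, 106.7, 154.2]
ee_rot: [7.1, 89.8, 3.9]
force: [0.1, 0.1, -0.2]
gripper_width: 25.5
```

Request:
play_rows:
  motion:
    - [0,0,-0.02,0,0.15]
    - [0,0,-0.04,0,0.15]
    - [0,0,-0.05,0,0.15]
    - [0,0,-0.05,0,0.15]
    - [0,0,-0.05,0,0.15]
    - [0,0,-0.05,0,0.15]
    - [0,0,-0.05,0,0.15]
    - [0,0,-0.05,0,0.15]

```text
time_s: 14.88
ee_pos: [603.5, 107.2, 106.0]
ee_rot: [14.7, 89.9, 11.5]
force: [-1.5, 0.5, -0.5]
gripper_width: 25.3
```

Run:
```python
from h import *
s=sensors.state(); print(s["ee_pos"],s["ee_rot"],s["gripper_width"])
f=grab_frame("wrist"); w=fx2w((0,40,0)); print(w)
t=s["ee_pos"]
overlay(f,s,[(circ(w,27.5,18),(0,0,255)),(circ((t[0],t[1]),25,t[2]-31),(255,0,0))],"w10")
```

```text
[603.45087706 107.24544118 106.00506022] [14.65484934 89.86806095 11.52146637] 25.337199081289555
[603.0374089 107.1316481   0.       ]
```

View pics/w10.png

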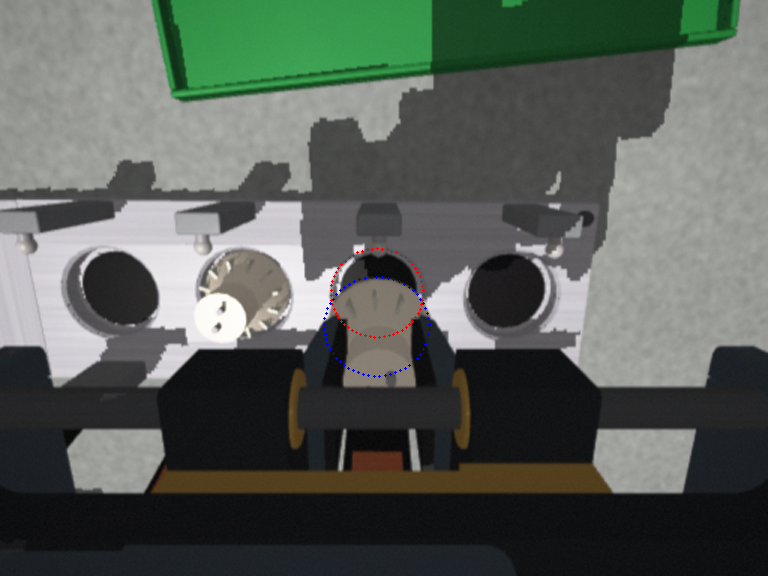

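Lamp 1 (at (240,290)) stands in its well. The held lamp is over the next well and matches the overlay, so I lower it.

Request:
play_rows:
  motion:
    - [0,0,-0.03,0,0.15]
    - [0,0,-0.045,0,0.15]
    - [0,0,-0.05,0,0.15]
    - [0,0,-0.055,0,0.15]
    - [0,0,-0.06,0,0.15]
    - [0,0,-0.066,0,0.15]
    - [0,0,-0.07,0,0.15]
    - [0,0,-0.07,0,0.15]

```text
time_s: 15.6
ee_pos: [603.7, 107.2, 36.3]
ee_rot: [12.5, 89.9, 9.4]
force: [-1.4, -0.3, 6.0]
gripper_width: 25.6
```

Request:
play_rows:
  motion:
    - [0,0,0,0,0.6]
    - [0,0,0,0,0.6]
    - [0,0,0,0,0.6]
    - [0,0,0.03,0,0.6]
    - [0,0,0.06,0,0.6]
    - [0,0,0.1,0,0.6]
    - [0,0,0.14,0,0.6]
    - [0,0,0.15,0,0.6]

```text
time_s: 16.27
ee_pos: [606.2, 107.6, 191.8]
ee_rot: [12.8, 89.3, 9.6]
force: [1.7, -0.0, -0.9]
gripper_width: 54.7
```

Request:
play_rows:
  motion:
    - [-0.03,0.025,0.02,0,0.6]
    - [-0.06,0.05,0.02,0,0.6]
    - [-0.09,0.075,0.02,0,0.6]
    - [-0.12,0.1,0,0,0.6]
    - [-0.15,0.125,-0.03,0,0.6]
    - [-0.185,0.148,-0.06,0,0.6]
    - [-0.185,0.148,-0.09,0,0.6]
    - [-0.185,0.148,-0.09,0,0.6]

```text
time_s: 16.93
ee_pos: [411.0, 253.8, 89.5]
ee_rot: [-149.8, 89.2, -152.8]
force: [-1.2, -0.0, -0.8]
gripper_width: 54.9
```

Request:
play_rows:
  motion:
    - [0,0,0,0,0.6]
    - [0,0,0,0,0.6]
    - [0,0,0,0,0.6]
    - [0,0,0,0,0.6]
    - [0,0,0,0,0.6]
    - [0,0,0,0,0.6]
    - [0,0,0,0,0.6]
    - [0,0,0,0,0.6]

```text
time_s: 17.6
ee_pos: [418.2, 255.0, 95.0]
ee_rot: [41.9, 90.0, 38.7]
force: [0.5, -0.3, -0.6]
gripper_width: 54.3
```

Run:
```python
from h import *
s=sensors.state(); print(s["ee_pos"],s["ee_rot"],s["gripper_width"])
f=grab_frame("wrist"); c=(421.2,255)
overlay(f,s,[(circ(c,13,60),(255,0,0)),(circ(c,25,12),(0,0,255))],"w11")
```

```text
[418.15584483 254.97104787  94.99898702] [41.85957558 89.96794926 38.6955487 ] 54.325302603293665
```

View pics/w11.png

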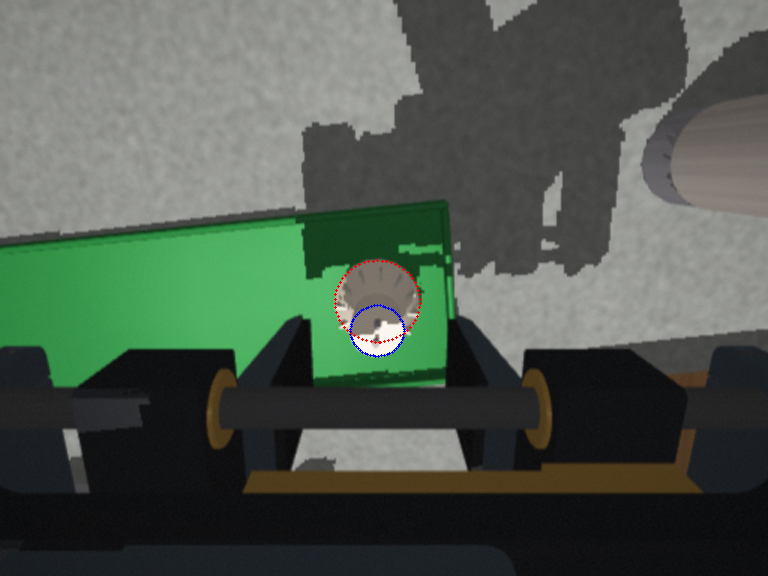

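Request:
play_rows:
  motion:
    - [0.003,0,-0.03,0,0.6]
    - [0.003,0,-0.05,0,0.6]
    - [0.003,0,-0.06,0,0.6]
    - [0.003,0,-0.06,0,0.6]
    - [0.003,0,-0.06,0,0.6]
    - [0.003,0,-0.06,0,0.15]
    - [0.003,0,-0.06,0,0.15]
    - [0.003,0,-0.06,0,0.15]

```text
time_s: 18.32
ee_pos: [421.5, 255.4, 35.6]
ee_rot: [34.9, 89.9, 31.8]
force: [-0.9, -0.2, -0.6]
gripper_width: 37.6
```

Request:
play_rows:
  motion:
    - [0,0,0,0,0.15]
    - [0,0,0.04,0,0.15]
    - [0,0,0.08,0,0.15]
    - [0.02,-0.01,0.12,0,0.15]
    - [0.05,-0.025,0.12,0,0.15]
    - [0.08,-0.035,0.12,0,0.15]
    - [0.11,-0.05,0.12,0,0.15]
    - [0.14,-0.06,0.12,0,0.15]

```text
time_s: 18.98
ee_pos: [562.2, 193.9, 155.7]
ee_rot: [10.7, 89.9, 7.6]
force: [0.2, 0.3, -0.1]
gripper_width: 13.7
```

Request:
play_rows:
  motion:
    - [-0.04,0.02,0,0,0.6]
    - [-0.08,0.04,0,0,0.6]
    - [-0.1,0.06,0,0,0.6]
    - [-0.1,0.06,0,0,0.6]
    - [-0.1,0.06,0,0,0.6]
    - [-0.1,0.06,0,0,0.6]
    - [-0.1,0.06,0,0,0.6]
    - [-0.1,0.06,0,0,0.6]

```text
time_s: 19.65
ee_pos: [461.8, 254.6, 154.9]
ee_rot: [18.2, 90.0, 15.0]
force: [-1.1, -0.7, 0.0]
gripper_width: 54.8
```

Run:
```python
from h import *
s=sensors.state(); print(s["ee_pos"],s["ee_rot"],s["gripper_width"])
f=grab_frame("wrist"); c=(421.2,255)
overlay(f,s,[(circ(c,13,60),(255,0,0)),(circ(c,25,12),(0,0,255))],"w12")
```

```text
[461.81313306 254.57952026 154.86812892] [18.24009541 89.96279035 15.03316671] 54.7940288109075
```

View pics/w12.png

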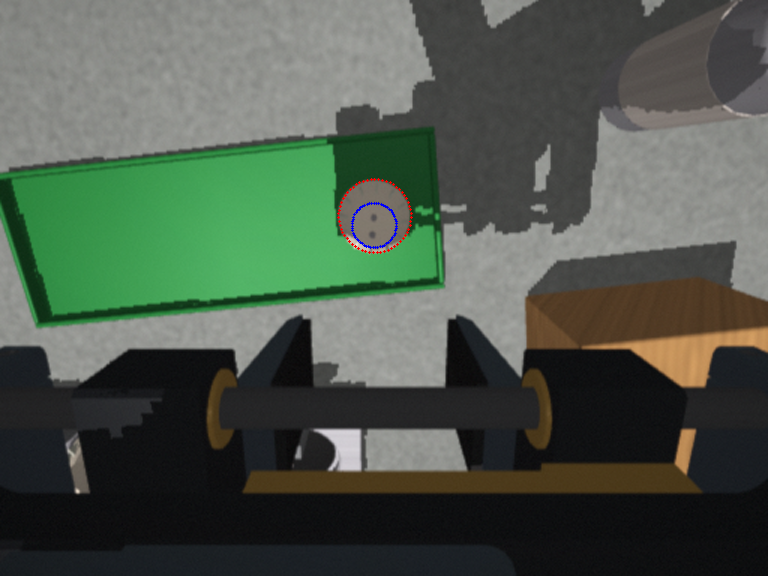

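Request:
play_rows:
  motion:
    - [-0.02,0.0005,0,0,0.6]
    - [-0.0405,0.0005,0,0,0.6]
    - [-0.0405,0.0005,-0.03,0,0.6]
    - [-0.0405,0.0005,-0.06,0,0.6]
    - [-0.0405,0.0005,-0.09,0,0.6]
    - [-0.0405,0.0005,-0.119,0,0.6]
    - [-0.0405,0.0005,-0.119,0,0.6]
    - [-0.0405,0.0005,-0.119,0,0.6]

```text
time_s: 20.37
ee_pos: [420.1, 254.9, 35.0]
ee_rot: [-147.4, 89.8, -150.5]
force: [0.8, 0.4, 1.1]
gripper_width: 54.7
```

Request:
play_rows:
  motion:
    - [0,0,0,0,0.15]
    - [0,0,0,0,0.15]
    - [0,0,0,0,0.15]
    - [0,0,0,0,0.15]
    - [0,0,0,0,0.15]
    - [0,0,0,0,0.15]
    - [0,0,0,0,0.15]
    - [0,0,0,0,0.15]

```text
time_s: 21.03
ee_pos: [420.9, 255.8, 36.7]
ee_rot: [30.9, 89.9, 27.8]
force: [-0.2, -1.3, 6.4]
gripper_width: 25.6
```

Request:
play_rows:
  motion:
    - [0,0,0.04,0,0.15]
    - [0,0,0.08,0,0.15]
    - [0.02,-0.01,0.12,0,0.15]
    - [0.05,-0.025,0.12,0,0.15]
    - [0.08,-0.035,0.12,0,0.15]
    - [0.11,-0.05,0.12,0,0.15]
    - [0.15,-0.06,0.12,0,0.15]
    - [0.18,-0.068,0.12,0,0.15]

```text
time_s: 21.7
ee_pos: [602.7, 186.4, 155.8]
ee_rot: [8.3, 89.9, 5.1]
force: [0.3, 0.4, -0.9]
gripper_width: 25.3
```

Request:
play_rows:
  motion:
    - [0.006,-0.001,-0.02,0,0.15]
    - [0.006,-0.001,-0.04,0,0.15]
    - [0.006,-0.001,-0.05,0,0.15]
    - [0.006,-0.001,-0.05,0,0.15]
    - [0.006,-0.001,-0.05,0,0.15]
    - [0.006,-0.001,-0.05,0,0.15]
    - [0.006,-0.001,-0.05,0,0.15]
    - [0.006,-0.001,-0.05,0,0.15]

```text
time_s: 22.37
ee_pos: [606.8, 187.0, 107.1]
ee_rot: [21.0, 89.9, 17.9]
force: [0.7, 0.3, -0.3]
gripper_width: 25.6
```

Run:
```python
from h import *
s=sensors.state(); print(s["ee_pos"],s["ee_rot"],s["gripper_width"])
f=grab_frame("wrist"); w=fx2w((0,120,0)); print(w)
t=s["ee_pos"]
overlay(f,s,[(circ(w,27.5,18),(0,0,255)),(circ((t[0],t[1]),25,t[2]-31),(255,0,0))],"w13")
```

```text
[606.81132809 186.95082779 107.13172576] [21.03663188 89.86214953 17.92048914] 25.576171795661974
[607.7122267  186.99494429   0.        ]
```

View pics/w13.png

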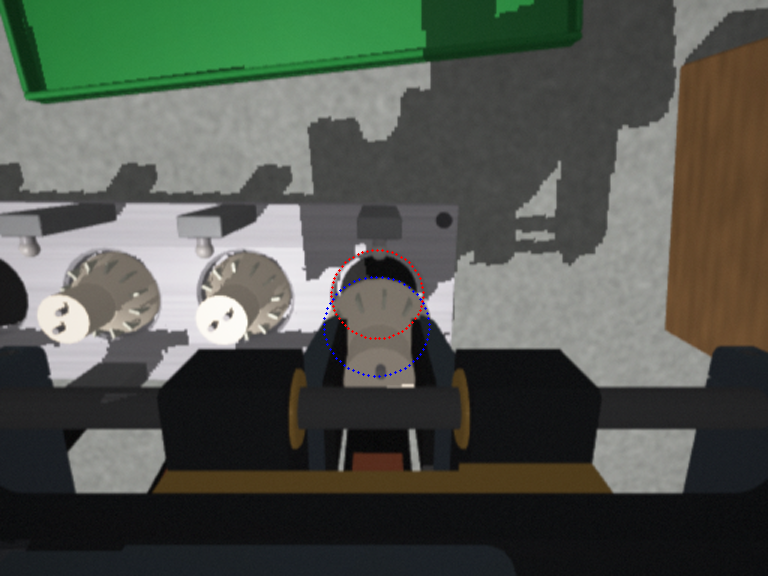

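Two lamps are seated at (112,295) and (245,290), and the third is held over its well in line with the overlay. I lower it with +0.5 mm in x.

Request:
play_rows:
  motion:
    - [0.0005,0,-0.03,0,0.15]
    - [0.0005,0,-0.045,0,0.15]
    - [0.0005,0,-0.05,0,0.15]
    - [0.0005,0,-0.055,0,0.15]
    - [0.0005,0,-0.06,0,0.15]
    - [0.0005,0,-0.066,0,0.15]
    - [0.0005,0,-0.07,0,0.15]
    - [0.0005,0,-0.07,0,0.15]

```text
time_s: 23.08
ee_pos: [608.0, 186.8, 37.5]
ee_rot: [17.5, 89.8, 14.4]
force: [-2.2, -0.2, 5.1]
gripper_width: 25.7
```

Request:
play_rows:
  motion:
    - [0,0,0,0,0.6]
    - [0,0,0,0,0.6]
    - [0,0,0,0,0.6]
    - [0,0,0,0,0.6]
    - [0,0,0.03,0,0.6]
    - [0,0,0.06,0,0.6]
    - [0,0,0.1,0,0.6]
    - [0,0,0.14,0,0.6]

```text
time_s: 23.75
ee_pos: [606.1, 186.4, 176.4]
ee_rot: [-163.6, 89.9, -166.7]
force: [1.4, -0.2, 0.3]
gripper_width: 54.9
```

Request:
play_rows:
  motion:
    - [0,0,0.03,0,0]
    - [0.02,-0.03,0.06,0,0]
    - [0.04,-0.06,0.06,0,0]
    - [0.05,-0.08,0.06,0,0]
    - [0.05,-0.08,0.06,0,0]
    - [0.05,-0.08,0.06,0,0]
    - [0.05,-0.08,0.06,0,0]
    - [0.05,-0.08,0.06,0,0]

```text
time_s: 24.42
ee_pos: [656.2, 107.6, 235.3]
ee_rot: [165.5, 89.9, 162.4]
force: [-0.8, 0.8, -0.9]
gripper_width: 3.9
```

Run:
```python
from h import *
s=sensors.state(); print(s["ee_pos"],s["ee_rot"],s["gripper_width"])
f=grab_frame("wrist"); 
pl=[]
for y in (-40,40,120):
    w=fx2w((0,y,0)); pl+=[(circ(w,13,62),(255,0,0)),(circ(w,27.5,18),(0,0,255))]
overlay(f,s,pl,"w14",1.5)
for y in (-40,40,120):
    w=fx2w((0,y,0)); u=proj(f,(*w[:2],40),s).astype(int); c=f["img"][u[1]-40:u[1]+40,u[0]-40:u[0]+40]; cv2.imwrite(f"pics/l{y}.png",cv2.resize(c,None,fx=3,fy=3))
cv2.imwrite("pics/l14.png",np.hstack([cv2.imread(f"pics/l{y}.png") for y in (-40,40,120)]))
```

```text
[656.18253675 107.55608584 235.31280753] [165.46352056  89.92622952 162.38246046] 3.9235323002200837
```

View pics/w14.png

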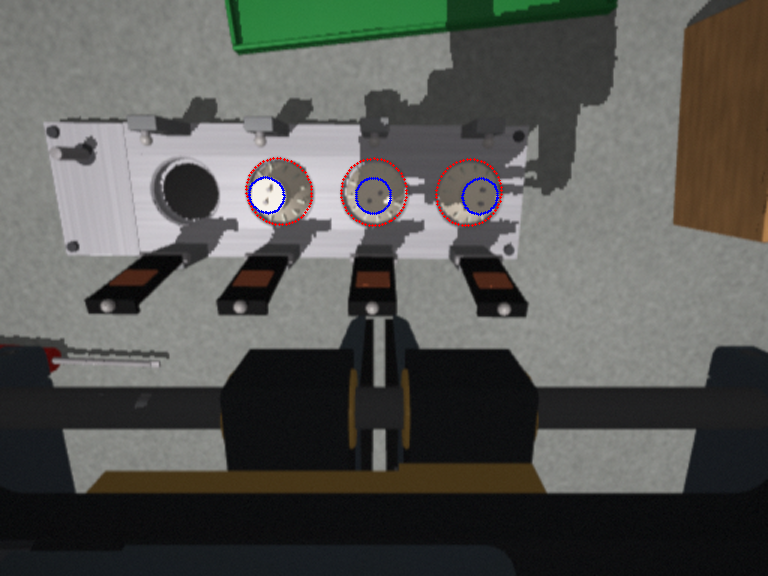

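View pics/l14.png

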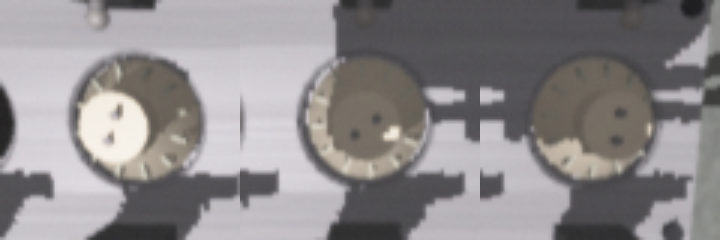

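Request:
play_rows:
  motion:
    - [0.02,-0.003,0,0,0]
    - [0.037,-0.0055,0,0,0]
    - [0.037,-0.0055,0,0,0]
    - [0.037,-0.0055,-0.03,0,0]
    - [0.037,-0.0055,-0.06,0,0]
    - [0.037,-0.0055,-0.09,0,0]
    - [0.037,-0.0055,-0.11,0,0]
    - [0.037,-0.0055,-0.11,0,0]

```text
time_s: 25.13
ee_pos: [689.6, 101.6, 120.2]
ee_rot: [-171.4, 89.4, -174.5]
force: [-1.0, 0.6, -0.7]
gripper_width: 0.3
```

Request:
play_rows:
  motion:
    - [-0.015,0.001,0,0,0]
    - [-0.032,0.002,0,0,0]
    - [-0.048,0.003,-0.002,0,0]
    - [-0.064,0.0037,-0.005,0,0]
    - [-0.074,0.0043,-0.013,0,0]
    - [-0.081,0.0047,-0.022,0,0]
    - [-0.087,0.005,-0.032,0,0]
    - [-0.092,0.0054,-0.041,0,0]

```text
time_s: 25.8
ee_pos: [602.2, 107.3, 86.5]
ee_rot: [15.3, 89.8, 12.2]
force: [1.1, -0.7, 0.7]
gripper_width: 0.4
```

Request:
play_rows:
  motion:
    - [-0.002,0,-0.004,0,0]
    - [-0.003,0,-0.007,0,0]
    - [-0.004,0,-0.01,0,0]
    - [-0.004,0,-0.012,0,0]
    - [-0.004,0,-0.013,0,0]
    - [-0.004,0,-0.014,0,0]
    - [-0.004,0,-0.014,0,0]
    - [-0.004,0,-0.014,0,0]

```text
time_s: 26.47
ee_pos: [598.1, 106.5, 70.7]
ee_rot: [49.8, 90.0, 46.7]
force: [-0.1, 1.0, -0.2]
gripper_width: 0.5
```

Run:
```python
from h import *
f=grab_frame("wrist"); save(f,"w15")
f=grab_frame("scene"); c=f["img"][130:290,180:360]; cv2.imwrite("pics/s15.png",cv2.resize(c,None,fx=4,fy=4,interpolation=cv2.INTER_CUBIC))
```

```text
(no output)
```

View pics/w15.png

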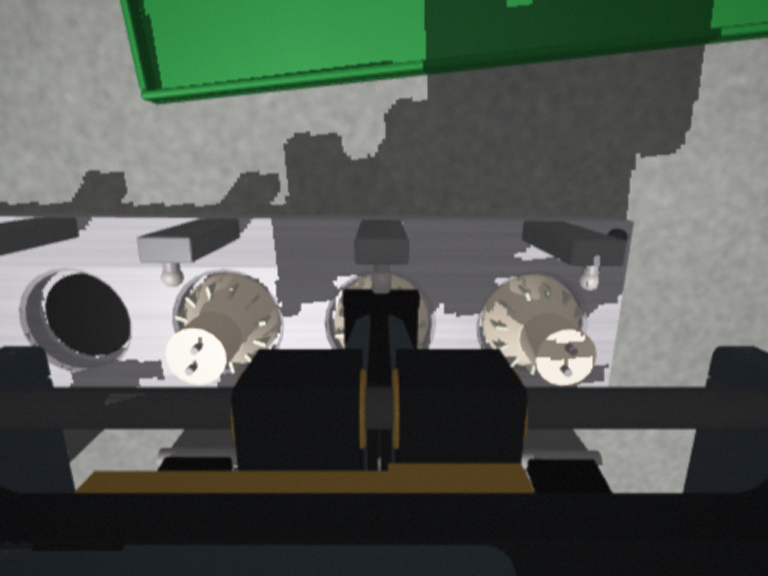

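View pics/s15.png

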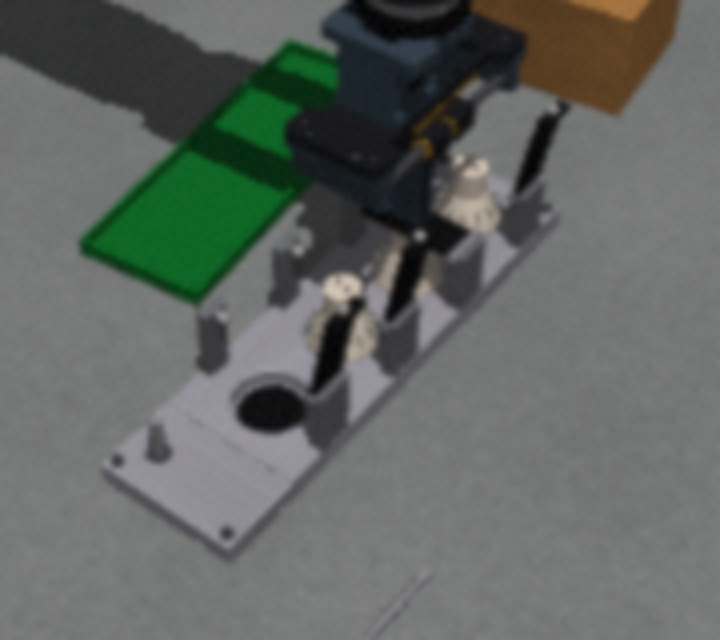

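Request:
play_rows:
  motion:
    - [0,0,-0.002,0,0]
    - [0,0,-0.004,0,0]
    - [0,0,-0.005,0,0]
    - [0,0,-0.006,0,0]
    - [0,0,-0.006,0,0]
    - [0,0,-0.006,0,0]
    - [0,0,-0.006,0,0]
    - [0,0,-0.006,0,0]

```text
time_s: 27.23
ee_pos: [598.2, 106.5, 68.6]
ee_rot: [12.6, 89.9, 9.4]
force: [-6.9, -2.0, 21.6]
gripper_width: 0.4
```

Request:
play_rows:
  motion:
    - [0,0,0.01,0,0]
    - [0,0,0.04,0,0]
    - [0,0,0.08,0,0]
    - [0,0,0.12,0,0]
    - [0,0,0.16,0,0]
    - [0.03,0,0.17,0,0]
    - [0.05,0,0.17,0,0]
    - [0.05,0,0.17,0,0]

```text
time_s: 27.9
ee_pos: [651.4, 106.4, 235.4]
ee_rot: [7.5, 89.7, 4.3]
force: [-0.9, 0.6, -0.7]
gripper_width: 0.4
```

Run:
```python
from h import *
s=sensors.state(); print(s["ee_pos"])
f=grab_frame("wrist"); save(f,"w16")
```

```text
[651.35078869 106.35525703 235.38766925]
```

View pics/w16.png

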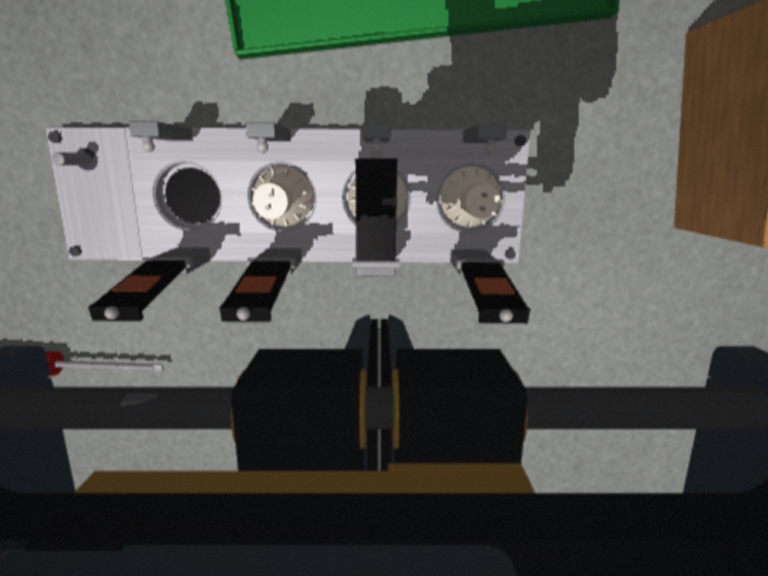

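Request:
play_rows:
  motion:
    - [0.025,0.035,0,0,0]
    - [0.049,0.07,0,0,0]
    - [0.049,0.075,0,0,0]
    - [0.049,0.075,-0.01,0,0]
    - [0.049,0.075,-0.04,0,0]
    - [0.049,0.075,-0.07,0,0]
    - [0.049,0.075,-0.1,0,0]
    - [0.049,0.075,-0.11,0,0]

```text
time_s: 28.62
ee_pos: [692.3, 179.3, 118.7]
ee_rot: [-160.8, 89.3, -163.9]
force: [-1.8, -0.8, -0.3]
gripper_width: 0.1
```

Request:
play_rows:
  motion:
    - [-0.015,0.001,0,0,0]
    - [-0.032,0.002,0,0,0]
    - [-0.048,0.003,-0.002,0,0]
    - [-0.064,0.0037,-0.005,0,0]
    - [-0.074,0.0043,-0.013,0,0]
    - [-0.081,0.0047,-0.022,0,0]
    - [-0.087,0.005,-0.032,0,0]
    - [-0.092,0.0054,-0.041,0,0]

```text
time_s: 29.28
ee_pos: [604.1, 186.0, 84.3]
ee_rot: [-2.6, 89.9, -5.8]
force: [1.1, -0.2, 0.3]
gripper_width: 0.5
```

Request:
play_rows:
  motion:
    - [-0.002,0,-0.004,0,0]
    - [-0.003,0,-0.008,0,0]
    - [-0.004,0,-0.012,0,0]
    - [-0.004,0,-0.014,0,0]
    - [-0.004,0,-0.016,0,0]
    - [-0.004,0,-0.018,0,0]
    - [-0.004,0,-0.02,0,0]
    - [-0.004,0,-0.02,0,0]

```text
time_s: 29.95
ee_pos: [600.7, 186.5, 68.5]
ee_rot: [-0.2, 89.9, -3.4]
force: [-9.6, -3.0, 26.3]
gripper_width: 0.6
```

Request:
play_rows:
  motion:
    - [0,0,0.01,0,0]
    - [0,0,0.04,0,0]
    - [0,0,0.08,0,0]
    - [0,0,0.12,0,0]
    - [0,-0.02,0.16,0,0]
    - [0.03,-0.06,0.17,0,0]
    - [0.05,-0.1,0.17,0,0]
    - [0.05,-0.1,0.17,0,0]

```text
time_s: 30.62
ee_pos: [653.6, 82.6, 235.1]
ee_rot: [-21.4, 89.7, -24.7]
force: [-0.4, -0.9, -1.4]
gripper_width: 0.5
```

Run:
```python
from h import *
s=sensors.state(); print(s["ee_pos"],s["ee_rot"])
f=grab_frame("wrist"); save(f,"w17")
```

```text
[653.61929506  82.57096931 235.14409098] [-21.43943737  89.70940514 -24.73564438]
```

View pics/w17.png

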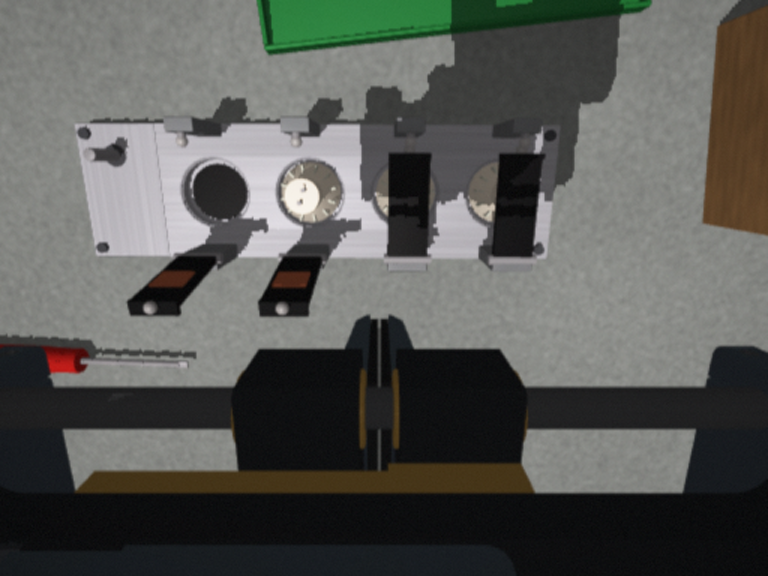

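Request:
play_rows:
  motion:
    - [0.02,-0.03,0,0,0]
    - [0.0375,-0.06,0,0,0]
    - [0.0375,-0.0645,0,0,0]
    - [0.0375,-0.0645,-0.01,0,0]
    - [0.0375,-0.0645,-0.04,0,0]
    - [0.0375,-0.0645,-0.07,0,0]
    - [0.0375,-0.0645,-0.1,0,0]
    - [0.0375,-0.0645,-0.11,0,0]

```text
time_s: 31.33
ee_pos: [684.1, 24.3, 117.8]
ee_rot: [177.8, 89.4, 174.8]
force: [-0.2, 0.0, -1.5]
gripper_width: 0.3
```

Request:
play_rows:
  motion:
    - [-0.015,0.001,0,0,0]
    - [-0.032,0.002,0,0,0]
    - [-0.048,0.003,-0.002,0,0]
    - [-0.064,0.0037,-0.005,0,0]
    - [-0.074,0.0043,-0.013,0,0]
    - [-0.081,0.0047,-0.022,0,0]
    - [-0.087,0.005,-0.032,0,0]
    - [-0.092,0.0054,-0.041,0,0]

```text
time_s: 32.0
ee_pos: [595.9, 29.1, 83.1]
ee_rot: [30.9, 89.9, 27.8]
force: [-0.2, 0.7, 1.2]
gripper_width: 0.7
```

Request:
play_rows:
  motion:
    - [-0.002,0,-0.004,0,0]
    - [-0.003,0,-0.008,0,0]
    - [-0.004,0,-0.012,0,0]
    - [-0.004,0,-0.014,0,0]
    - [-0.004,0,-0.016,0,0]
    - [-0.004,0,-0.018,0,0]
    - [-0.004,0,-0.02,0,0]
    - [-0.004,0,-0.02,0,0]

```text
time_s: 32.67
ee_pos: [592.4, 28.4, 68.4]
ee_rot: [27.9, 89.9, 24.8]
force: [-11.5, 1.5, 34.4]
gripper_width: 0.7
```

Request:
play_rows:
  motion:
    - [0,0,0.01,0,0]
    - [0,0,0.04,0,0]
    - [0,0,0.08,0,0]
    - [0,0,0.12,0,0]
    - [0,-0.02,0.16,0,0]
    - [0.03,-0.05,0.17,0,0]
    - [0.06,-0.087,0.17,0,0]
    - [0.06,-0.087,0.17,0,0]

```text
time_s: 33.33
ee_pos: [655.8, -63.5, 233.6]
ee_rot: [-29.0, 89.7, -32.3]
force: [-0.5, -0.1, -0.7]
gripper_width: 0.6
```

Request:
play_rows:
  motion:
    - [0.031,0,0,0,0]
    - [0.031,0,0,0,0]
    - [0.031,0,0,0,0]
    - [0.031,0,-0.01,0,0]
    - [0.031,0,-0.04,0,0]
    - [0.031,0,-0.07,0,0]
    - [0.031,0,-0.1,0,0]
    - [0.031,0,-0.107,0,0]

```text
time_s: 34.0
ee_pos: [678.7, -58.3, 119.9]
ee_rot: [176.8, 89.4, 173.7]
force: [-0.1, 0.3, -0.7]
gripper_width: 0.7
```

Request:
play_rows:
  motion:
    - [-0.015,0.001,0,0,0]
    - [-0.032,0.002,0,0,0]
    - [-0.048,0.003,-0.002,0,0]
    - [-0.064,0.0037,-0.005,0,0]
    - [-0.074,0.0043,-0.013,0,0]
    - [-0.081,0.0047,-0.022,0,0]
    - [-0.087,0.005,-0.032,0,0]
    - [-0.092,0.0054,-0.041,0,0]

```text
time_s: 34.67
ee_pos: [591.0, -53.5, 85.8]
ee_rot: [-1.0, 89.9, -4.1]
force: [0.2, -0.5, -0.3]
gripper_width: 0.2
```

Request:
play_rows:
  motion:
    - [-0.002,0,-0.004,0,0]
    - [-0.003,0,-0.008,0,0]
    - [-0.004,0,-0.012,0,0]
    - [-0.004,0,-0.014,0,0]
    - [-0.004,0,-0.016,0,0]
    - [-0.004,0,-0.018,0,0]
    - [-0.004,0,-0.02,0,0]
    - [-0.004,0,-0.02,0,0]

```text
time_s: 35.33
ee_pos: [587.5, -53.7, 67.8]
ee_rot: [3.8, 89.9, 0.7]
force: [-6.8, 1.5, 17.7]
gripper_width: 0.4
```

Request:
play_rows:
  motion:
    - [0,0,0.01,0,0]
    - [0,0,0.04,0,0]
    - [0,0,0.08,0,0]
    - [0,0,0.12,0,0]
    - [0,0,0.16,0,0]
    - [0.03,0.04,0.17,0,0]
    - [0.06,0.08,0.17,0,0]
    - [0.06,0.08,0.17,0,0]

```text
time_s: 36.0
ee_pos: [650.4, 29.5, 236.4]
ee_rot: [24.8, 89.7, 21.7]
force: [-0.0, -0.7, -1.1]
gripper_width: 0.4
```

Run:
```python
from h import *
s=sensors.state(); print(s["ee_pos"],s["ee_rot"])
f=grab_frame("wrist"); save(f,"w18")
f=grab_frame("top"); save(f,"top2")
for q in finder.spot_point(f,"clamp"): print(q, pix2z(f,q["point"],0))
```

```text
[650.43127352  29.46422267 236.43661846] [24.77249744 89.6552268  21.70788007]
{'point': [380.0, 244.6], 'conf': 0.79} [ 412.66163921 -296.36994246    0.        ]
{'point': [124.7, 262.7], 'conf': 0.2} [357.15669671 421.63706788   0.        ]
```

View pics/w18.png

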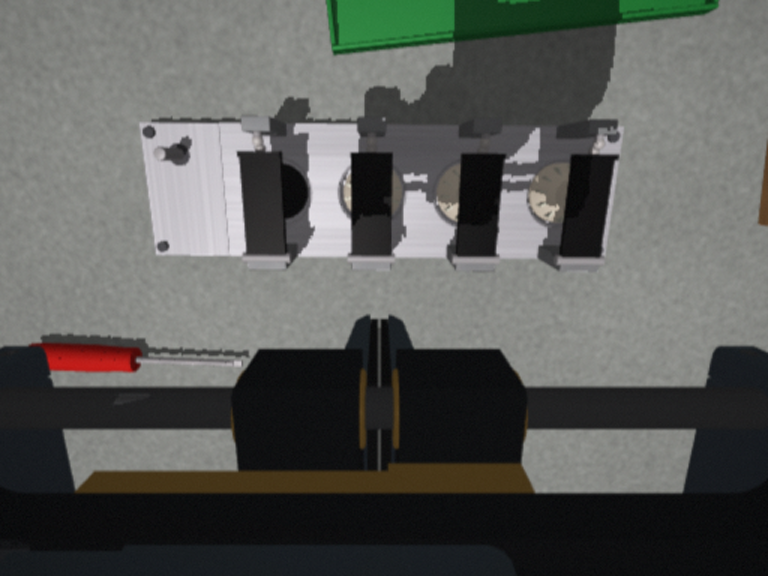

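View pics/top2.png

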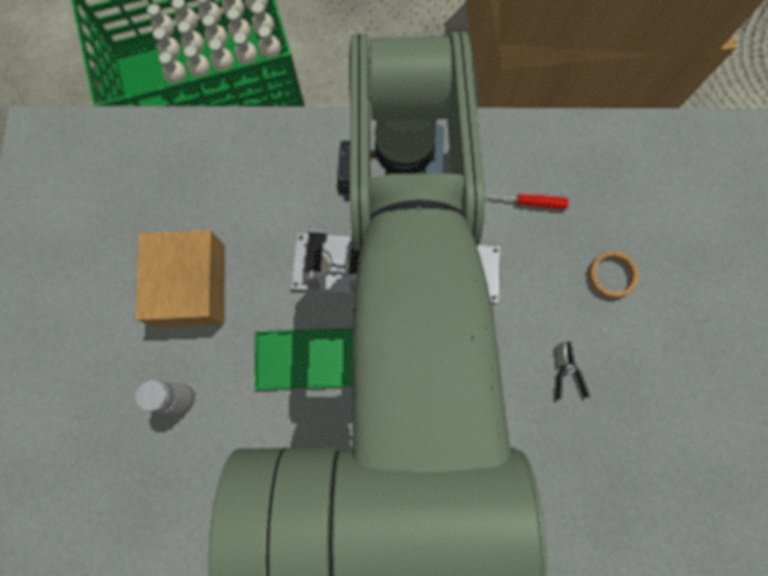

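Request:
play_rows:
  motion:
    - [-0.02,-0.04,0,0,1]
    - [-0.04,-0.08,0,0,1]
    - [-0.06,-0.11,0,0,1]
    - [-0.08,-0.15,0,0,1]
    - [-0.1,-0.19,0,0,1]
    - [-0.12,-0.23,0,0,1]
    - [-0.14,-0.27,0,0,1]
    - [-0.165,-0.31,0,0,1]

```text
time_s: 36.82
ee_pos: [489.2, -270.7, 234.8]
ee_rot: [-125.1, 90.0, -128.3]
force: [-0.1, -0.2, 0.4]
gripper_width: 50.8
```

Request:
play_rows:
  motion:
    - [0,-0.01,-0.03,0,1]
    - [0,-0.01,-0.06,0,1]
    - [0,-0.01,-0.06,0,1]
    - [0,-0.01,-0.06,0,1]
    - [0,-0.01,-0.06,0,1]
    - [0,-0.01,-0.06,0,1]
    - [0,-0.01,-0.06,0,1]
    - [0,-0.01,-0.06,0,1]

```text
time_s: 37.48
ee_pos: [492.5, -278.2, 176.1]
ee_rot: [-27.7, 89.9, -30.8]
force: [0.1, -0.3, -0.3]
gripper_width: 91.2
```

Run:
```python
from h import *
s=sensors.state(); print(s["ee_pos"],s["ee_rot"],s["qpos"])
f=grab_frame("wrist"); save(f,"w19")
import pickle; pickle.dump((s,f),open("w19.pkl","wb"))
for q in finder.spot_point(f,"clamp"): print(q, pix2z(f,q["point"],0,s))
im=rect(f,340,480,-370,-220,11,0.2,s); cv2.imwrite("pics/r19.png",im)
```

```text
[ 492.4593012  -278.16059663  176.08735174] [-27.69912627  89.86149866 -30.78299438] [-3.06243267e+01  1.89105793e+01  9.44389232e+01 -4.18197650e-04
  6.65119967e+01 -1.17540292e+02]
{'point': [239.6, 95.5], 'conf': 0.82} [ 401.98017227 -286.71257215    0.        ]
```

View pics/w19.png

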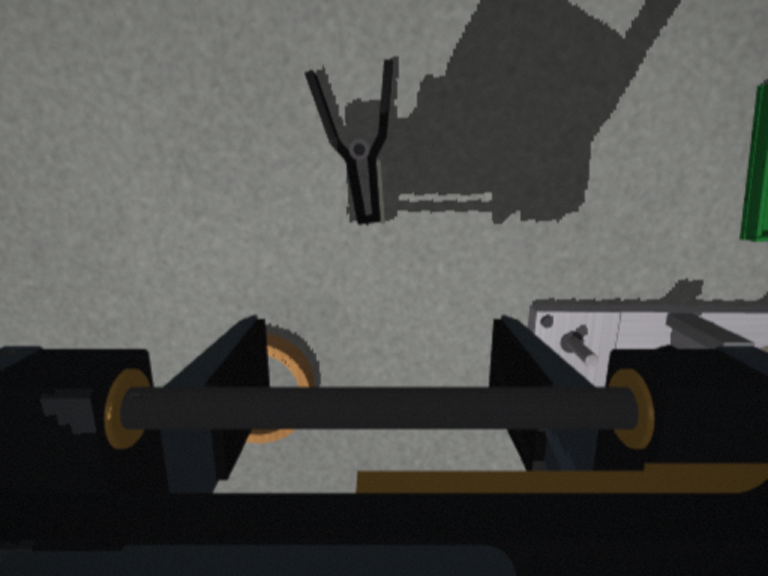

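View pics/r19.png

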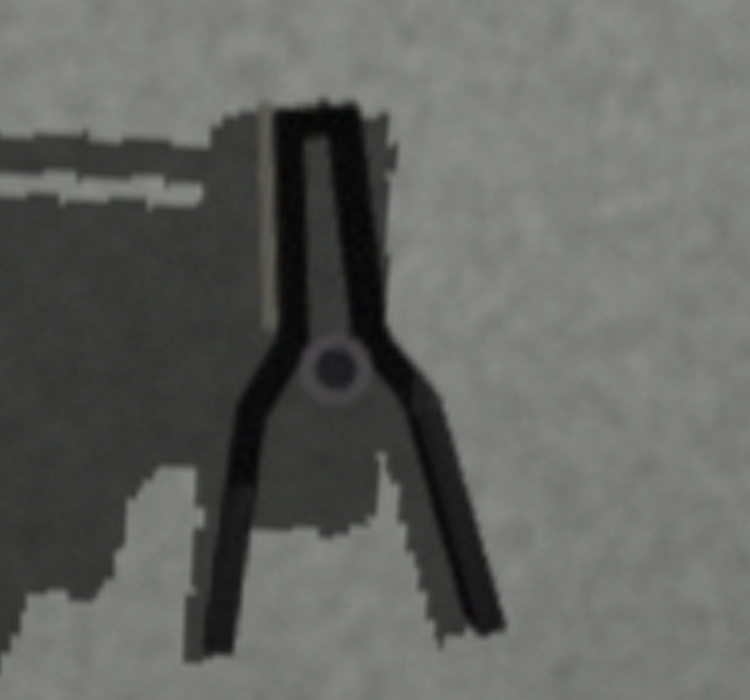

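Request:
play_rows:
  motion:
    - [-0.04,-0.005,0,-0.075,1]
    - [-0.08,-0.01,0,-0.075,1]
    - [-0.1215,-0.01,-0.02,-0.075,1]
    - [-0.1215,-0.01,-0.06,-0.075,1]
    - [-0.1215,-0.01,-0.1,-0.075,1]
    - [-0.1215,-0.01,-0.11,-0.075,1]
    - [-0.1215,-0.01,-0.11,-0.075,1]
    - [-0.1215,-0.01,-0.11,-0.075,1]

```text
time_s: 38.25
ee_pos: [370.5, -288.4, 64.9]
ee_rot: [131.2, 90.0, 123.8]
force: [0.6, 0.7, -0.1]
gripper_width: 91.3
```

Run:
```python
from h import *
s=sensors.state(); print(s["ee_pos"],s["ee_rot"],s["qpos"][5],s["gripper_width"])
f=grab_frame("wrist")
Rz=R.from_euler('z',-7.4,degrees=True).as_matrix()
def c(p): return Rz@np.array(p,float)+[406.4,-286.8,0]
L=[c((x,y,22)) for x in np.linspace(-58,-10,60) for y in (12,18)]
overlay(f,s,[(L,(0,0,255)),([c((0,0,22))],(255,0,0)),([c((x,0,22)) for x in (0,10,20,30,40,51)],(255,0,0))],"w20")
```

```text
[ 370.49804318 -288.41420248   64.89434317] [131.22432898  89.99138129 123.8026298 ] -121.88488625085064 91.26526597293537
```

View pics/w20.png

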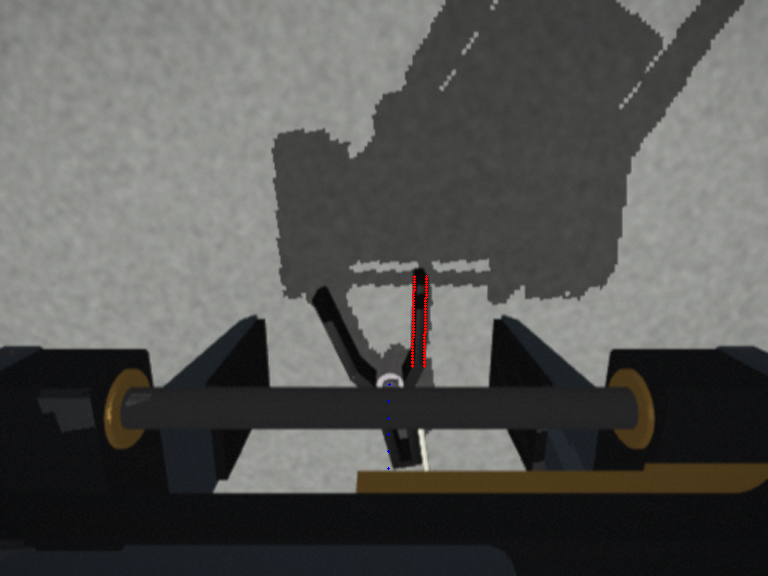

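Request:
play_rows:
  motion:
    - [0,0,-0.02,0,1]
    - [0,0,-0.04,0,1]
    - [0,0,-0.05,0,1]
    - [0,0,-0.057,0,1]
    - [0,0,-0.061,0,1]
    - [0,0,-0.061,0,1]
    - [0,0,-0.061,0,1]
    - [0,0,-0.061,0,1]

```text
time_s: 38.97
ee_pos: [370.9, -288.8, 4.6]
ee_rot: [-29.4, 89.9, -36.8]
force: [0.4, 0.4, -0.0]
gripper_width: 91.3
```

Request:
play_rows:
  motion:
    - [0,0,0,0,0.2]
    - [0,0,0,0,0.2]
    - [0,0,0,0,0.2]
    - [0,0,0,0,0.2]
    - [0,0,0,0,0.2]
    - [0,0,0,0,0.2]
    - [0,0,0,0,0.2]
    - [0,0,0,0,0.2]
  squeeze: 40

```text
time_s: 39.63
ee_pos: [370.1, -288.1, 3.8]
ee_rot: [127.0, 90.0, 119.5]
force: [-0.8, 0.8, 1.4]
gripper_width: 40.9
```

Run:
```python
from h import *
s=sensors.state(); print(s["ee_pos"],s["ee_rot"],s["qpos"][5],s["gripper_width"],s["force"])
f=grab_frame("wrist");save(f,"w21")
```

```text
[ 370.1053399  -288.12856728    3.77108385] [126.95029925  89.97894964 119.5170019 ] -121.88777347525794 40.873764707553875 [-0.79464889  0.79548494  1.40006904]
```

View pics/w21.png

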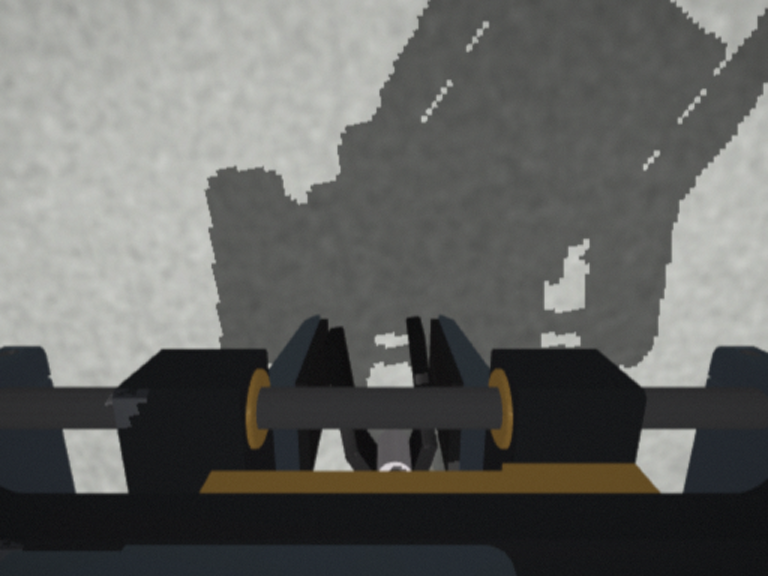

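Still closing at 40.9 mm; I hold for longer.

Request:
play_rows:
  motion:
    - [0,0,0,0,0.2]
    - [0,0,0,0,0.2]
    - [0,0,0,0,0.2]
    - [0,0,0,0,0.2]
    - [0,0,0,0,0.2]
    - [0,0,0,0,0.2]
    - [0,0,0,0,0.2]
    - [0,0,0,0,0.2]
  squeeze: 40

```text
time_s: 40.35
ee_pos: [370.3, -288.4, 3.8]
ee_rot: [-23.1, 90.0, -30.6]
force: [-0.9, -0.3, 1.9]
gripper_width: 35.0
```

Run:
```python
from h import *
s=sensors.state(); print(s["ee_pos"],s["ee_rot"],s["qpos"][5],s["gripper_width"],s["force"])
f=grab_frame("wrist");save(f,"w22")
```

```text
[ 370.26222157 -288.35316315    3.81933303] [-23.13026706  89.98637397 -30.56513605] -121.88421505237508 34.98206076707452 [-0.91852124 -0.31613812  1.91855323]
```

View pics/w22.png

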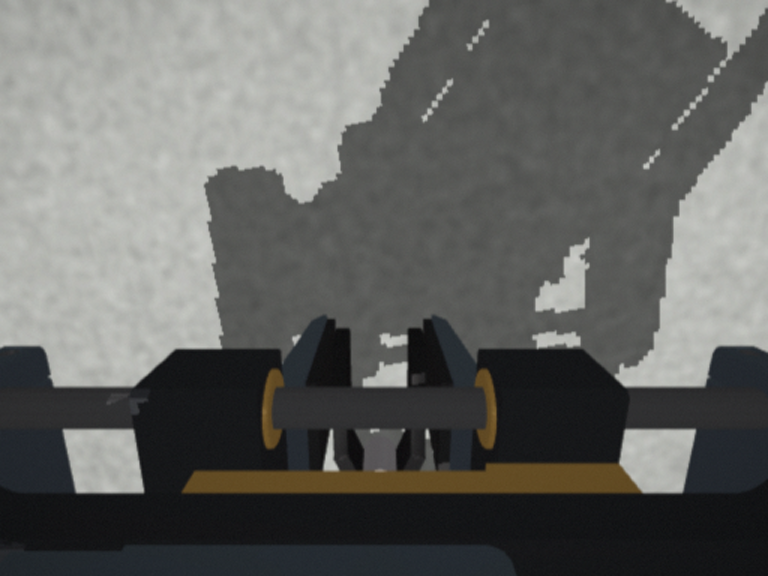

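Request:
play_rows:
  motion:
    - [0,0,0.01,0,0.2]
    - [0,0,0.03,0,0.2]
    - [0,0,0.06,0,0.2]
    - [0,0,0.09,-0.08,0.2]
    - [0,0,0.12,-0.18,0.2]
    - [0,0,0.15,-0.28,0.2]
    - [0,0,0.15,-0.38,0.2]
    - [0,0,0.15,-0.48,0.2]

```text
time_s: 41.07
ee_pos: [371.0, -288.8, 155.5]
ee_rot: [-0.3, 89.8, -35.5]
force: [-0.5, 0.4, -1.1]
gripper_width: 35.0
```

Run:
```python
from h import *
s=sensors.state(); print(s["ee_pos"],s["ee_rot"],s["qpos"][5],s["gripper_width"],s["force"])
f=grab_frame("wrist");save(f,"w23")
```

```text
[ 370.95748944 -288.77067659  155.45396152] [ -0.27788095  89.77852816 -35.50169621] -94.09576184253497 34.99714220542453 [-0.53083632  0.41384481 -1.1085064 ]
```

View pics/w23.png

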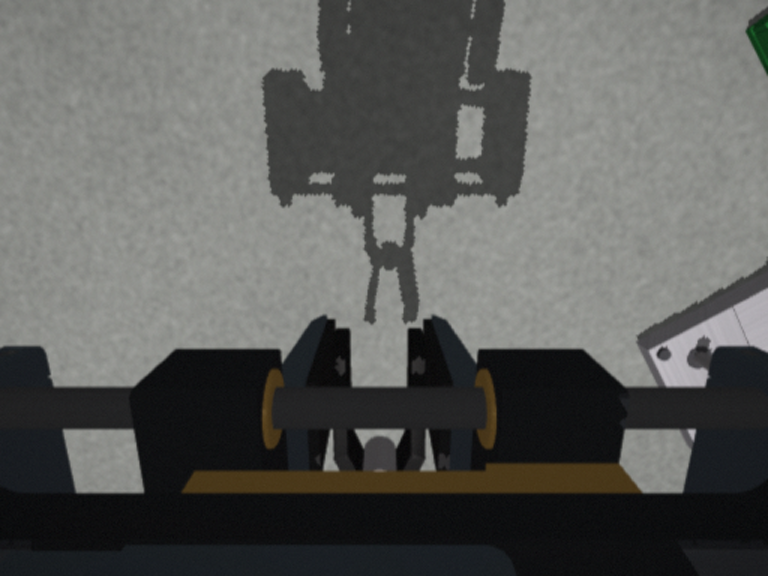

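Request:
play_rows:
  motion:
    - [0.01,0.006,0,-0.11,0.2]
    - [0.02,0.012,0,-0.22,0.2]
    - [0.04,0.024,0,-0.33,0.2]
    - [0.05,0.03,0,-0.44,0.2]
    - [0.06,0.036,0,-0.55,0.2]
    - [0.07,0.042,0,-0.66,0.2]
    - [0.08,0.048,0,-0.77,0.2]
    - [0.09,0.053,0,-0.88,0.2]

```text
time_s: 41.78
ee_pos: [460.1, -234.4, 152.8]
ee_rot: [-129.4, 89.9, 145.0]
force: [0.2, -0.3, -1.1]
gripper_width: 35.1
```

Request:
play_rows:
  motion:
    - [0.01,0.006,0,-0.11,0.2]
    - [0.02,0.012,0,-0.22,0.2]
    - [0.04,0.024,0,-0.33,0.2]
    - [0.05,0.03,0,-0.44,0.2]
    - [0.06,0.036,0,-0.55,0.2]
    - [0.07,0.042,0,-0.66,0.2]
    - [0.08,0.048,0,-0.77,0.2]
    - [0.09,0.053,0,-0.88,0.2]

```text
time_s: 42.45
ee_pos: [550.1, -181.5, 152.6]
ee_rot: [-70.1, 89.9, 153.9]
force: [1.0, -1.1, -1.9]
gripper_width: 35.0
```

Request:
play_rows:
  motion:
    - [0.01,0.006,0,-0.11,0.2]
    - [0.02,0.012,0,-0.22,0.2]
    - [0.04,0.024,0,-0.33,0.2]
    - [0.05,0.03,0,-0.44,0.2]
    - [0.06,0.036,0,-0.55,0.2]
    - [0.07,0.042,0,-0.66,0.2]
    - [0.078,0.047,0,-0.77,0.2]
    - [0.078,0.047,0,-0.82,0.2]

```text
time_s: 43.12
ee_pos: [629.3, -134.0, 152.3]
ee_rot: [-47.2, 89.9, 130.0]
force: [-0.1, 0.5, -0.5]
gripper_width: 35.2
```

Run:
```python
from h import *
s=sensors.state(); print(s["ee_pos"],s["ee_rot"],s["ee_rot"][2]-s["ee_rot"][0]+90,s["qpos"],s["gripper_width"],s["force"])
print(fx2w((41,-200,0)),fx2w((-30,-200,0)))
```

```text
[ 629.26443336 -133.98810879  152.32123592] [-47.22314677  89.92697587 129.95064526] 267.17379203509165 [-1.30674840e+01  2.68039783e+01  8.53411449e+01  4.74075368e-02
  6.79132172e+01  7.97408759e+01] 35.22234108028349 [-0.10631396  0.5173076  -0.53567186]
[ 629.94289479 -134.8540846     0.        ] [ 559.06421942 -130.7051838     0.        ]
```

Request:
play_rows:
  motion:
    - [0.0007,-0.0009,-0.03,-0.009,0.2]
    - [0.0007,-0.0009,-0.06,-0.009,0.2]
    - [0.0007,-0.0009,-0.08,-0.009,0.2]
    - [0.0007,-0.0009,-0.086,-0.009,0.2]
    - [0.0007,-0.0009,-0.086,-0.009,0.2]
    - [0.0007,-0.0009,-0.086,-0.009,0.2]
    - [0.0007,-0.0009,-0.086,-0.009,0.2]
    - [0.0007,-0.0009,-0.086,-0.009,0.2]

```text
time_s: 43.78
ee_pos: [630.0, -136.4, 69.5]
ee_rot: [169.4, 89.8, -13.9]
force: [-0.5, 0.9, -1.0]
gripper_width: 35.3
```

Run:
```python
from h import *
s=sensors.state(); print(s["ee_pos"],s["ee_rot"][2]-s["ee_rot"][0]+90,s["gripper_width"])
t=s["ee_pos"]; psi=np.radians(s["ee_rot"][2]-s["ee_rot"][0]+90); cy=psi-np.pi/2
cx=np.array([np.cos(cy),np.sin(cy),0]); cyv=np.array([-np.sin(cy),np.cos(cy),0])
piv=t+36*cx-[0,0,3.8]
def C(p): return piv+p[0]*cx+p[1]*cyv+np.array([0,0,p[2]])
for n,(u0,u1,v0,v1) in dict(scene=(170,290,170,270),top=(270,360,150,220)).items():
    f=grab_frame(n); sc=6
    im=cv2.resize(f["img"][v0:v1,u0:u1],None,fx=sc,fy=sc,interpolation=cv2.INTER_CUBIC)
    def d(P,c):
        u=proj(f,P); cv2.circle(im,(int((u[0]-u0)*sc+sc/2),int((u[1]-v0)*sc+sc/2)),2,c,-1)
    for z in np.linspace(18,53,20): d(fx2w((-30,-200,z)),(255,0,0))
    for a in np.linspace(0,51,15): d(C((a,0,22)),(0,0,255))
    for a in np.linspace(-58,-10,10): d(C((a,15,22)),(0,255,0)); d(C((a,-15,22)),(0,255,0))
    for a in np.linspace(20,48,10): d(C((a,11,22)),(0,255,255)); d(C((a,-11,22)),(0,255,255))
    cv2.imwrite(f"pics/{n}24.png",im)
```

```text
[ 630.02180494 -136.4208264    69.47798105] -93.26122821102078 35.259191227728884
```

View pics/scene24.png

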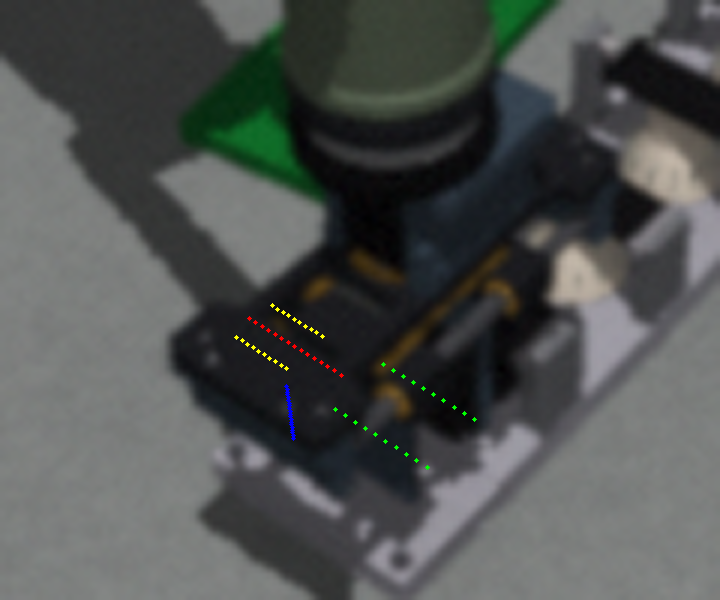

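View pics/top24.png

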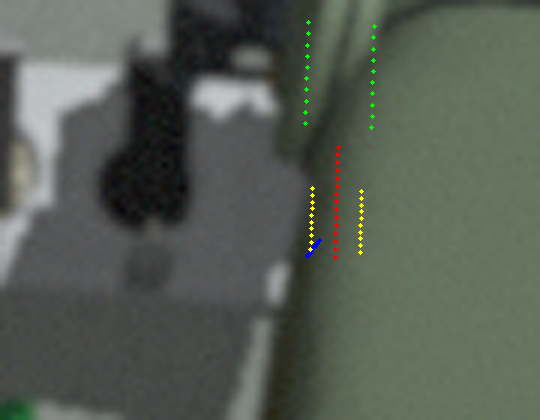

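Run:
```python
from h import *; import pickle
s=sensors.state(); print(s["ee_pos"],s["ee_rot"][2]-s["ee_rot"][0]+90)
ims=[]
for k in ("w19","w1","w2"):
    s,f=pickle.load(open(k+".pkl","rb"))
    im=cv2.resize(f["img"],None,fx=6,fy=6,interpolation=cv2.INTER_CUBIC)
    pt=lambda P:tuple(int(v*6+3) for v in proj(f,P,s))
    for z in (18,53):
        for p in circ(fx2w((-30,-200,0)),5,z,40): cv2.circle(im,pt(p),1,(0,0,255),-1)
    u=pt(fx2w((-30,-200,35))); ims.append(im[max(u[1]-120,0):u[1]+120,u[0]-120:u[0]+120])
cv2.imwrite("pics/post.png",np.hstack([cv2.resize(i,(240,240)) for i in ims]))
```

```text
[ 629.64154646 -136.32540724   69.15627605] -93.26744996445132
```

View pics/post.png

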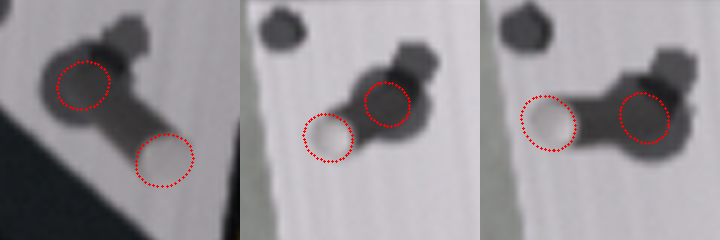

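Request:
play_rows:
  motion:
    - [0,0.0018,0,0,0.2]
    - [0,0.0018,0,0,0.2]
    - [0,0.0018,-0.005,0,0.2]
    - [0,0.0018,-0.01,0,0.2]
    - [0,0.0018,-0.015,0,0.2]
    - [0,0.0018,-0.02,0,0.2]
    - [0,0.0018,-0.024,0,0.2]
    - [0,0.0018,-0.024,0,0.2]

```text
time_s: 44.55
ee_pos: [628.0, -134.2, 42.2]
ee_rot: [-7.9, 89.9, 168.9]
force: [-0.4, -0.2, -0.6]
gripper_width: 35.0
```

Run:
```python
from h import *
s=sensors.state(); print(s["ee_pos"],s["ee_rot"],s["gripper_width"],s["force"],s["torque"])
f=grab_frame("scene"); c=f["img"][170:270,170:290]; cv2.imwrite("pics/s25.png",cv2.resize(c,None,fx=6,fy=6,interpolation=cv2.INTER_CUBIC))
f=grab_frame("wrist"); save(f,"w25")
```

```text
[ 628.03246837 -134.17503034   42.23856531] [ -7.86500509  89.85190738 168.85716129] 35.013869862108464 [-0.41954037 -0.23468602 -0.60532588] [0.02860267 0.00102182 0.01997452]
```

View pics/w25.png

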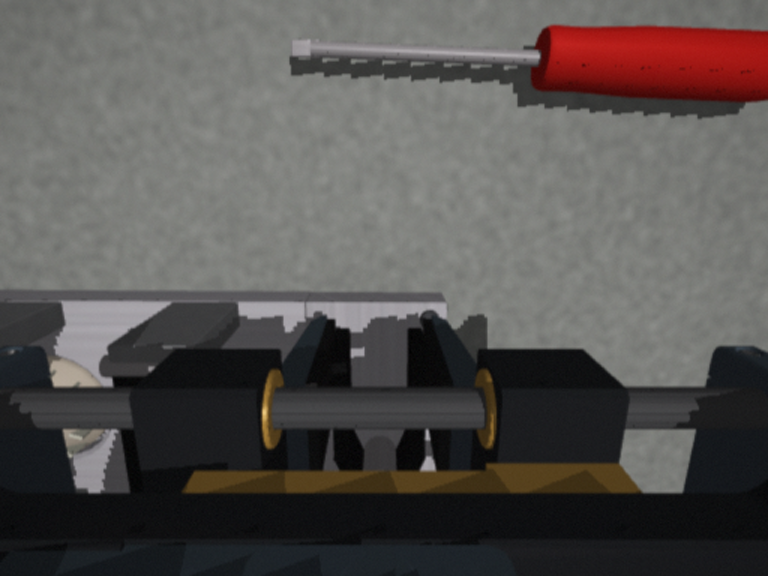

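View pics/s25.png

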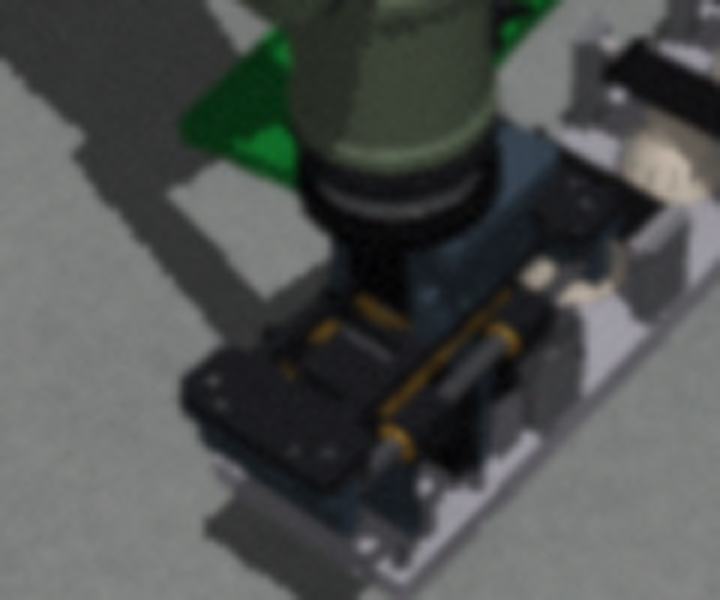

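Request:
play_rows:
  motion:
    - [0.0015,0,-0.005,0,0.2]
    - [0.0015,0,-0.01,0,0.2]
    - [0.0015,0,-0.014,0,0.2]
    - [0.0015,0,-0.017,0,0.2]
    - [0.0015,0,-0.019,0,0.2]
    - [0.0015,0,-0.02,0,0.2]
    - [0.0015,0,-0.02,0,0.2]
    - [0.0015,0,-0.02,0,0.2]

```text
time_s: 45.32
ee_pos: [630.5, -134.4, 23.8]
ee_rot: [146.8, 90.0, -36.4]
force: [0.7, 0.2, -1.3]
gripper_width: 34.9
```

Request:
play_rows:
  motion:
    - [0,0,-0.001,0,0.2]
    - [0,0,-0.0015,0,0.2]
    - [0,0,-0.002,0,0.2]
    - [0,0,-0.0022,0,0.2]
    - [0,0,-0.0022,0,0.2]
    - [0,0,-0.0022,0,0.2]
    - [0,0,-0.0022,0,0.2]
    - [0,0,-0.0022,0,0.2]

```text
time_s: 45.98
ee_pos: [630.4, -134.3, 21.8]
ee_rot: [152.9, 90.0, -30.4]
force: [-0.9, -0.1, 2.2]
gripper_width: 35.2
```

Request:
play_rows:
  motion:
    - [0,0,0,0,0.45]
    - [0,0,0,0,0.5]
    - [0,0,0,0,0.55]
    - [0,0,0,0,0.6]
    - [0,0,0,0,0.7]
    - [0,0,0,0,0.8]
    - [0,0,0,0,0.9]
    - [0,0,0,0,0.9]

```text
time_s: 46.65
ee_pos: [630.2, -134.2, 21.2]
ee_rot: [-4.0, 90.0, 172.7]
force: [0.2, 0.2, -0.8]
gripper_width: 78.5
```

Run:
```python
from h import *
s=sensors.state(); print(s["ee_pos"],s["gripper_width"],s["force"],s["torque"])
f=grab_frame("wrist"); save(f,"w26")
```

```text
[ 630.22912616 -134.24550954   21.19843398] 78.53212696808333 [ 0.16289058  0.23580688 -0.81492793] [0.03848113 0.00618252 0.01530156]
```

View pics/w26.png

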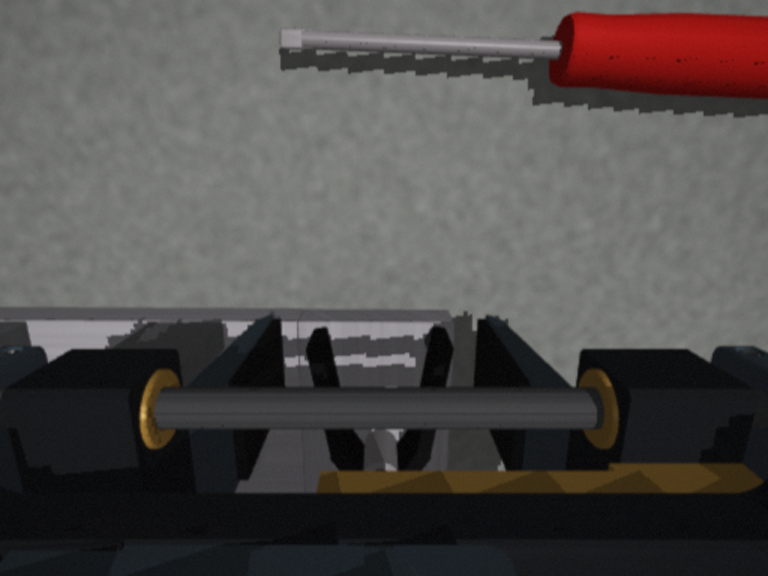

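Request:
play_rows:
  motion:
    - [0,0,0.01,0,0.9]
    - [0,0,0.03,0,0.9]
    - [0,0,0.06,0,0.9]
    - [0,0,0.09,0,0.9]
    - [0,0,0.13,0,0.9]
    - [0,0,0.17,0,0.9]
    - [0,0,0.2,0,0.9]
    - [0,0,0.2,0,0.9]

```text
time_s: 47.37
ee_pos: [633.9, -135.1, 230.7]
ee_rot: [170.1, 89.1, -13.2]
force: [0.4, -0.4, 0.5]
gripper_width: 82.2
```

Request:
play_rows:
  motion:
    - [-0.04,0,0,0,0.9]
    - [-0.08,0,0,0,0.9]
    - [-0.12,0,0,0,0.9]
    - [-0.16,0,0,0,0.9]
    - [-0.18,0,0,0,0.9]
    - [-0.18,0,0,0,0.9]
    - [-0.18,0,0,0,0.9]
    - [-0.18,0,0,0,0.9]

```text
time_s: 48.03
ee_pos: [451.4, -134.6, 222.0]
ee_rot: [168.3, 89.9, -15.0]
force: [0.6, -0.1, -0.2]
gripper_width: 81.9
```

Run:
```python
from h import *
s=sensors.state(); print(s["ee_pos"],s["gripper_width"],s["force"])
f=grab_frame("wrist"); save(f,"w27"); r=finder.spot_point(f,"clamp"); print([(q,pix2z(f,q["point"],18,s)) for q in r[:2]])
im=rect(f,520,670,-210,-60,40,0.22,s); cv2.imwrite("pics/r27.png",im)
f=grab_frame("scene"); c=f["img"][140:280,180:350]; cv2.imwrite("pics/s27.png",cv2.resize(c,None,fx=4.5,fy=4.2,interpolation=cv2.INTER_CUBIC))
```

```text
[ 451.39551086 -134.55342735  222.04567976] 81.91932221899695 [ 0.62135479 -0.05294202 -0.24181942]
[({'point': [242.6, 55.1], 'conf': 0.68}, array([ 588.70715291, -130.38969304,   18.        ]))]
```

View pics/w27.png

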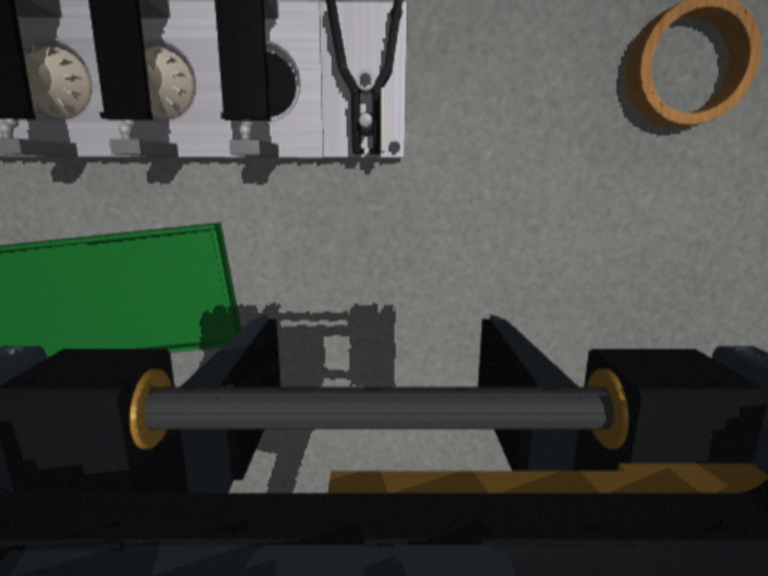

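View pics/r27.png

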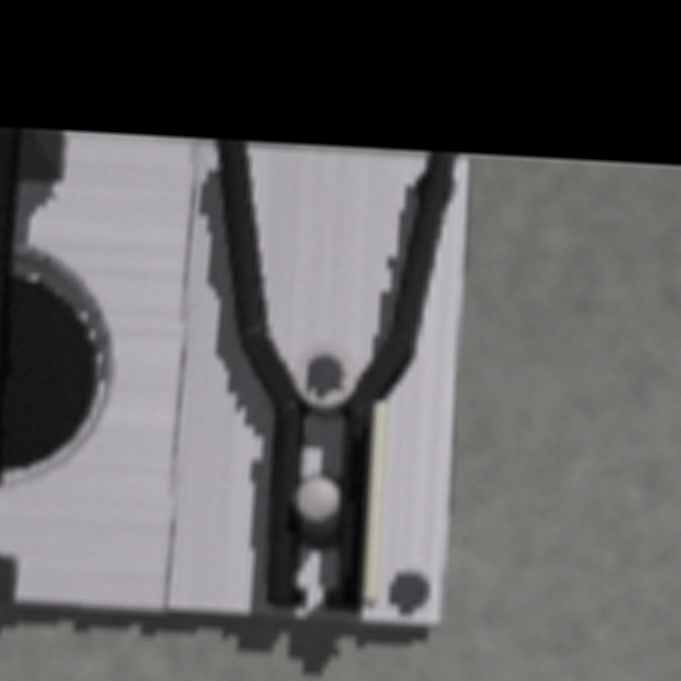

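View pics/s27.png

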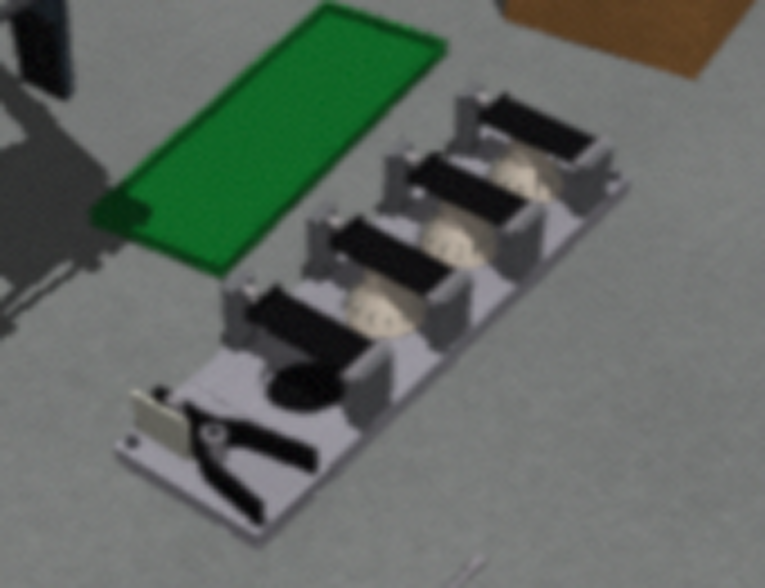

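The clamp pinches the post, which shows at (320,497) between the jaws. It lies flat, and all four covers are shut over three seated lamps and one empty well. Nothing touches the robot, so I hand in.

```bash
python3 -c "
from workcell import job_done,sensors
print(sensors.state()['force']); print(job_done())"
```

```text
[-0.24445177  0.63472009 -0.36213552]
the job is handed in; nothing more can be done
None
```

The fixture is loaded and I have handed the job in at about 48 s on the robot's clock; no verdict is reported.

- **Lamps:** the three lamps in the tray are seated lens down in the wells at y = -40, 40 and 120 mm, and the well at y = -120 mm is empty. The wrist picture taken before closing the covers matched the expected positions of lamps and wells. I looked at them again only through the partly covered wells in the last pictures.
- **Covers:** all four were pressed down to their stops with 18 to 34 N. They stayed shut in every later picture.
- **Clamp:** after that I squeezed the spring clamp, turned it round and clipped it onto the post from the hinge side. In the last pictures it lies flat on the plate, with the post between its jaws and the gripper clear.
- **Bystanders:** I did not touch the spray can, tape core, screwdriver or carton. I did not measure their positions again at the end.

Two grasps went wrong and were put right. One lamp was first gripped about 5 mm off centre, so I released it and gripped it again. Another was missed because I lifted before the fingers had closed; it had not moved, and the second try worked. None of the checks at the end failed or disagreed.

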